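# Set the wooden play village up again

## Robot

A 6-joint arm with a two-finger parallel gripper is mounted at the origin on the work surface. World frame = base frame: x ahead of the robot, y to its left, z up, the work surface at z = 0. Lengths are in m, angles in degrees, forces in N, time in s.
With the tool pointing down it reaches from about 0.4 to 0.825 m from the base axis. Payload 7 kg.
Tool frame: the origin (TCP) lies midway between the tips of the shut fingers; the grasp point (between the pads) lies r.grip_depth behind it (r.grip_depth is the distance from the TCP to the grasp point, in m); z points along the fingers, y is the direction in which the jaws open and shut (so a half turn about z gives the same grasp; the last joint's range is limited). The gripper opens to 88 mm and grips with 3 to 60 N. Pads are 19 mm wide; open, the fingers measure 130 mm over their backs; the gripper's body (78 mm by 193 mm) begins 47 mm behind the grasp point.
Start: joints at [84.632, 20.546, 0.682, 0, -70.136, -16.507], TCP at [0.252, 0.626, 0.227] pointing down, gripper open.
Joint ranges: [-176.03, 176.03], [-82.01, 121.73], [-58.28, 71.71], [-173.87, 95.51], [-174.79, -0.11], [-173.66, 173.66]. Speed limits (degrees/s): [136.94, 136.94, 172.46, 180, 180, 180].

## Interface

Orientations are given as [roll, pitch, yaw] about the fixed x, y, z axes, in that order (R = Rz(yaw) Ry(pitch) Rx(roll)).
In Python, from plant import r, imaging, close_job gives the robot as it stands.
- The arm moves only by the tool step_arm, never from a script. Its argument "commands" is a list of rows, each a list of 2 entries, a list of its own where there are three numbers: the shift along the tool's x, y, z in mm, then the turn about the tool's z in degrees. In form: [[[x, y, z], twist], ...]. A call has 1 to 20 rows; each row shifts and turns the commanded pose from where the row before left it, along the tool's axes as they then stand; what a row does not reach is not made up. A row lasts 1/8 s, in which the tool goes at most 62.5 mm and 10.7 degrees, less where a joint would pass 70% of its speed; a pose out of reach is approached as far as the arm can. A call with a gripper value outside its range is refused whole. "gripper" is the closure, from 0 (fully open) to 1 (shut), set as the call begins (left out, the last holds). The fingers move at their own pace and stop on an object; "grip_force" is the grip in N (left out, the last holds). Time passes only in rows, so rows that do not move let the fingers close. It gives the time, the measured TCP pose, the force and the opening at its end, in the units of the state.
- r.get_state(): the state, without advancing time (a new reading comes with each control period).
- imaging.capture(name): name is "scene" or "top" or "wrist"; returns a dict with "img" (480x640x3 uint8, red, green, blue), "z_map" (480x640 float32, m along the optical axis (not along the pixel's ray), 0 where there is no reading), "vfov" (degrees; the focal length in pixels is half the picture's height over the tangent of half this angle, whatever the lens; pixels are square), "cx", "cy" (the principal point, pixels), "extrinsics" (4x4, takes a point from camera to world coordinates); the wrist camera has in their place "T_tool_cam" (4x4, takes a point from camera to tool coordinates, whose origin is the TCP and whose axes are the flange's). Camera axes: x right, y down, z forward; pixel columns grow to the right and rows downward; lengths in m; the calibration is good to about 2 mm. A picture is of the moment at which its call begins: read the wrist's pose just before it.
- close_job(): hands the job in, once; it reports no verdict.
The state is a dict: "time_s": time; "joints": joint angles; "qd": joint speeds; "joint_torque": joint torques, N m; "tcp_pos": TCP position; "eef_rot": TCP orientation; "contact_force": force on the tool from outside, world axes, zero at the start; "moment": the same for the moment, N m; "gripper_width": finger opening in m.
Only numpy, scipy, OpenCV 4.12 (cv2) and the standard library are available. Lean on these libraries where they do the work, as an engineer would, in place of code of your own. Each camera call takes 0.05 s, during which the arm holds its last target.

## Task

Set the wooden play village up again on the nursery table: the upper storey goes squarely on top of the ground-floor house and the roof squarely on the upper storey, its ridge running parallel to the house's door front. As you stand looking at the house's door, the fir tree stands upright on the middle of the round mark to the left of the house and the sheep on its feet on the middle of the round mark to the right; the car is parked on its wheels midway between the two posts of the parking strip and in line with them. Let go of everything, and leave the basket, the pot and the brush where they are.

Things in the scene. Friction and masses are not known exactly. Their poses are not given: they have to be found in the camera images.
- house: Fixed toy house: plywood board 130 (x) by 280 (y), 6 mm thick, with the wooden ground floor in its middle, 64 x 64, flat top 56 mm over the table. Origin: centre of the board's underside; z up. The dark door is in the +x face, a grey path in front of it. Two round dark marks, 52 mm across, flush with the board: at y = -100 mm (left of the house, looking at the door) and y = +100 mm (right).
- strip: Parking strip, fixed: dark grey plate with white edge lines, 170 mm (x) by 64 mm (y), 5 mm thick, lying on the table, with two round wooden posts 14 mm across that rise 30 mm above it, on its x axis at x = -64 and +64 mm. Origin: centre of its underside, on the table, midway between the posts; z up.
- storey_center (a point): Upper storey, loose: square wooden block 56 x 56 mm, 40 mm high, with two small windows in each of its four sides (all sides alike). The point is its centre, 20 mm above its underside; x and y are square to its sides, z up.
- roof_center (a point): Roof, loose: wooden gable roof (triangular prism) with a flat underside 66 mm (x) by 60 mm (y), 42 mm high. The ridge runs along its y axis; the gable ends are flat and upright, 60 mm apart along y. The point lies on its centre line, 21 mm above its underside; z up.
- fir_center (a point): Fir tree, loose, of turned wood: round foot 42 mm across, short trunk, three conical tiers: 51 mm across at 18 mm height narrowing to 41 mm at 48 mm, 44 mm across at 48 mm narrowing upward, then a tip up to 94 mm. The point is on its axis, 47 mm above the underside of the foot; z is its axis, up.
- sheep_center (a point): Sheep, loose, of wood: body 48 mm long (x), 28 mm wide (y), its underside 18 mm and its back 42 mm above the ground, on four legs; dark head at the +x end, reaching to x = +39 mm and 50 mm height. The point is in the middle of the body seen from above, 25 mm above the soles of its feet; z up.
- car_center (a point): Toy car, loose, of wood: 72 mm long (x), body 32 mm wide (y), 40 mm high at the cab, with four fixed wheels (they do not turn) at x = -23 and +23 mm that stand out to 40 mm overall width. The point is in its middle, 21 mm above the underside of the wheels; x along its length, bonnet at +x, z up.
- basket: Bystander, not to be moved: yellow plastic basket of building bricks, 120 mm (x) by 200 mm (y), 60 mm high. Origin: centre of its underside.
- pot: Bystander, not to be moved: white plastic pot of pencils, 80 mm across at the rim, 95 mm high, pencils to about 165 mm. Origin: centre of its underside.
- brush: Bystander, not to be moved: small flat cleaning brush, about 200 mm long, lying on the table, handle along -x of its frame. Origin: on the underside, near its middle.

How it is judged:
By the outcome, as a careful person would: the job done as asked, in the order asked, and still so for the second after the job is handed in, with the robot touching nothing.
It also fails if it takes over 125 s, if anything falls off the work surface, if the arm or the gripper's body presses on something with over 40 N, if the wrist force passes 120 N, or if a joint passes its speed limit or range.

## Working session

There is one attempt and no reset: what is moved stays moved. The work goes in short steps, Python scripts to look and compute and a tool call to move; the robot and the scene stay as the last step left them, time stands still between calls to the robot, and variables do not carry over. Pictures are saved under pics/ and viewed, and the job is handed in when it is done.

Besides the shell and the picture viewer there is one more tool, called after "Emit:" as name([rows], argument=value, ...), one row to a line, values as JSON. step_arm: Moves the arm, as the interface text tells. Its arguments: {"type":"object","properties":{"commands":{"type":"array","items":{"type":"array"}},"gripper":{"type":"number"},"grip_force":{"type":"number"}},"required":["commands"]}

```bash
ls; mkdir -p pics
cat > h.py <<'E'
import numpy as np, cv2
from plant import r, imaging
from scipy.spatial.transform import Rotation as R
def cap(n,save=None):
    s=r.get_state(); c=imaging.capture(n)
    im=c['img']; H=im.shape[0]; f=H/2/np.tan(np.radians(c['vfov'])/2)
    if n=='wrist':
        T=np.eye(4); T[:3,:3]=R.from_euler('xyz',s['eef_rot'],degrees=True).as_matrix(); T[:3,3]=s['tcp_pos']
        T=T@c['T_tool_cam']
    else: T=np.array(c['extrinsics'])
    if save: cv2.imwrite('pics/'+save+'.png',im[:,:,::-1])
    v,u=np.mgrid[0:480,0:640]; z=c['z_map']
    P=np.stack([(u-c['cx'])/f*z,(v-c['cy'])/f*z,z],-1)@T[:3,:3].T+T[:3,3]
    P[z==0]=np.nan
    return dict(im=im,z=z,P=P,T=T,f=f,cx=c['cx'],cy=c['cy'])
def ray(c,u,v,h):
    d=c['T'][:3,:3]@np.array([(u-c['cx'])/c['f'],(v-c['cy'])/c['f'],1]); o=c['T'][:3,3]
    return o+d*(h-o[2])/d[2]
E
python3 - <<'E'
from h import *
s=r.get_state(); print(s, r.grip_depth)
for n in ['scene','top','wrist']:
    c=cap(n,n+'0'); print(n,c['f'],c['cx'],c['cy'],c['T'].round(3), (c['z']==0).mean())
    np.savez(n+'0.npz',**c)
E
```

```text
pics
{'time_s': 0.0, 'joints': array([ 8.46320637e+01,  2.05895245e+01,  6.32884150e-01, -1.89316727e-02,
       -7.01375506e+01, -1.65063142e+01]), 'qd': array([ 0.07636901, -0.06357017,  0.05115277, -0.05806695,  0.01860677,
       -0.01366917]), 'joint_torque': array([-2.26565724e-03, -5.82722390e+01,  2.93057907e+01,  6.99756503e+00,
        7.07566258e-03, -1.58204384e-04]), 'tcp_pos': array([0.25133985, 0.62591507, 0.22564125]), 'eef_rot': array([ 1.79904634e+02, -9.70038775e-03, -2.18806893e+01]), 'contact_force': array([-0.37526847,  0.88730856, -0.4129371 ]), 'moment': array([-0.03287063, -0.07175175, -0.01386659]), 'gripper_width': 0.0878031976751045} 0.0188
scene 600.5205755141577 322.1721991302524 243.7117720338312 [[ 0.774  0.374 -0.511  1.251]
 [ 0.633 -0.465  0.619 -0.808]
 [-0.006 -0.802 -0.597  0.807]
 [ 0.     0.     0.     1.   ]] 0.003987630208333333
top 505.7180499157988 313.550228079985 245.6469476904602 [[ 0.014 -0.995  0.103  0.473]
 [-1.    -0.011  0.026 -0.051]
 [-0.024 -0.103 -0.994  1.205]
 [ 0.     0.     0.     1.   ]] 0.004059244791666666
wrist 372.53715989845267 315.81493585608024 242.2049186547702 [[-0.373 -0.886 -0.276  0.326]
 [-0.928  0.357  0.109  0.597]
 [ 0.002  0.297 -0.955  0.385]
 [ 0.     0.     0.     1.   ]] 0.0040462239583333335
```

View pics/scene0.png

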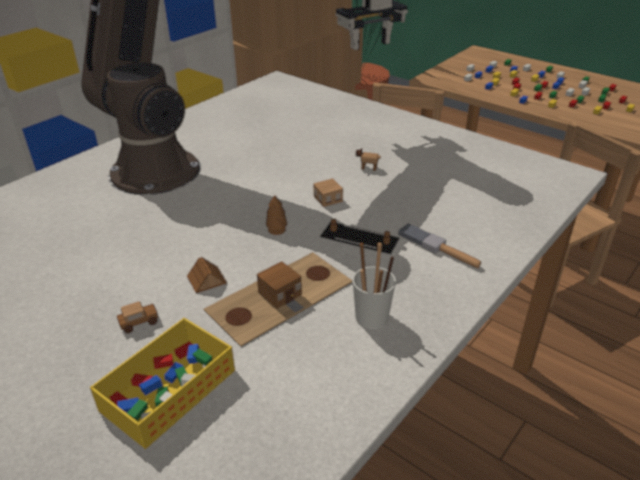

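View pics/top0.png

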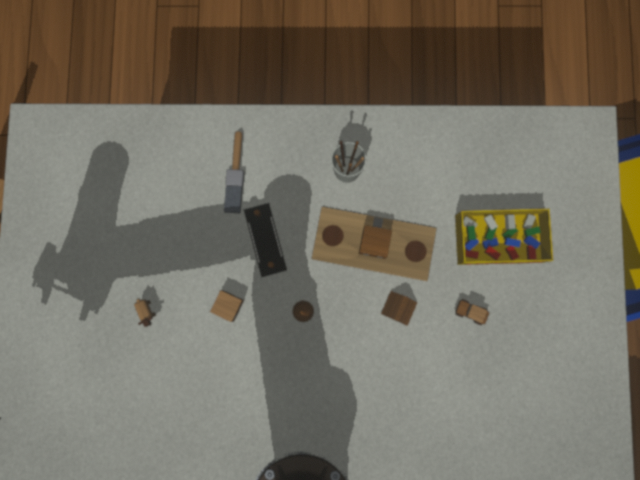

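View pics/wrist0.png

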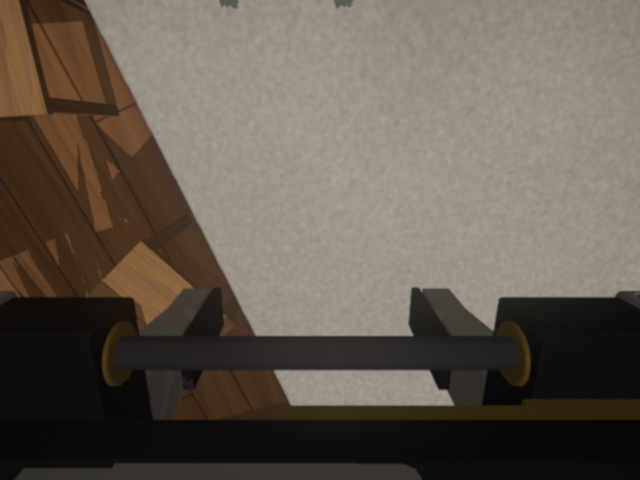

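Run:
```python
from h import *
for n in ['top','scene']:
    c=dict(np.load(n+'0.npz')); P=c['P']; 
    t=P[300:330,330:370] if n=='top' else P[190:210,370:400]
    print(n,'table z',np.nanmedian(t[...,2]))
    m=((P[...,2]>0.012)&(P[...,2]<0.3)&(P[...,0]>0.25)&(P[...,0]<0.85)&(abs(P[...,1])<0.6)).astype(np.uint8)
    k,l,st,ce=cv2.connectedComponentsWithStats(m)
    for i in range(1,k):
        if st[i,4]<40: continue
        Q=P[l==i]; 
        zt=np.percentile(Q[:,2],97); 
        top=Q[Q[:,2]>zt-0.006]
        rect=cv2.minAreaRect((Q[:,:2]*1000).astype(np.float32))
        print(st[i],'ztop %.3f'%zt,'xy',np.median(Q[:,:2],0).round(3),'topmean',top[:,:2].mean(0).round(4),'rect',np.round(rect[0],1),np.round(rect[1],1),round(rect[2],1))
im=cv2.imread('pics/top0.png')[190:340,120:500]
cv2.imwrite('pics/topz.png',cv2.resize(im,None,fx=2,fy=2,interpolation=cv2.INTER_CUBIC))
im=cv2.imread('pics/scene0.png')[130:350,90:420]
cv2.imwrite('pics/scenez.png',cv2.resize(im,None,fx=2.4,fy=2.4,interpolation=cv2.INTER_CUBIC))
```

```text
top table z -0.0009438071474763277
[224 140  20  73 909] ztop 0.022 xy [0.744 0.173] topmean [0.7514 0.1738] rect [762.1 173.3] [ 42.7 175.4] 86.6
[331 140  35  42 879] ztop 0.147 xy [ 0.796 -0.097] topmean [ 0.7784 -0.0824] rect [785.1 -96.7] [78.9 77.2] 4.6
[ 456  208   98   57 3276] ztop 0.061 xy [ 0.621 -0.47 ] topmean [ 0.6207 -0.4591] rect [ 619.8 -457.3] [121.3 202.2] 2.0
[359 225  33  34 848] ztop 0.059 xy [ 0.604 -0.161] topmean [ 0.6055 -0.1625] rect [ 604.4 -162.5] [64.4 66.1] 79.7
[210 290  33  32 652] ztop 0.043 xy [0.452 0.179] topmean [0.4527 0.1796] rect [452.7 180. ] [57.7 56.6] 65.2
[384 292  32  33 600] ztop 0.042 xy [ 0.453 -0.218] topmean [ 0.4531 -0.2211] rect [ 452.7 -221. ] [56.8 59.9] 66.4
[134 298  20  29 370] ztop 0.050 xy [0.435 0.369] topmean [0.4156 0.3617] rect [436.  370.4] [68.4 32.8] 17.9
[455 299  35  26 499] ztop 0.043 xy [ 0.446 -0.383] topmean [ 0.4442 -0.3928] rect [ 446.6 -388.3] [72.7 39.9] 67.5
[292 300  22  22 372] ztop 0.090 xy [0.444 0.001] topmean [0.4432 0.0034] rect [442.7   3. ] [47.6 49.4] 45.8
scene table z 0.0011877690272185104
[356
[... 552 characters left out ...]
84 230   7  13  68] ztop 0.037 xy [0.676 0.112] topmean [0.6754 0.1146] rect [675.2 114.1] [15.1 15.6] 80.1
[ 353  243   43   83 2325] ztop 0.147 xy [ 0.793 -0.109] topmean [ 0.777  -0.0873] rect [786.8 -97.6] [79.  80.8] 0.7
[189 257  35  32 675] ztop 0.043 xy [ 0.462 -0.229] topmean [ 0.4556 -0.2227] rect [ 455.7 -222. ] [60.1 65.9] 66.2
[ 257  261   45   47 1440] ztop 0.059 xy [ 0.619 -0.174] topmean [ 0.6084 -0.1637] rect [ 608.3 -162.6] [67.3 68.8] 78.6
[117 301  42  30 787] ztop 0.043 xy [ 0.456 -0.394] topmean [ 0.4476 -0.3945] rect [ 450.5 -389.2] [71.7 40.8] 67.7
[  90  317  145  128 8443] ztop 0.062 xy [ 0.618 -0.467] topmean [ 0.6239 -0.464 ] rect [ 622.1 -457. ] [124.5 202.2] 2.0
```

View pics/topz.png

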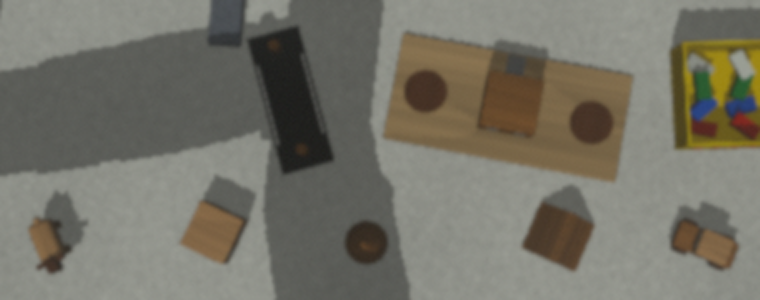

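View pics/scenez.png

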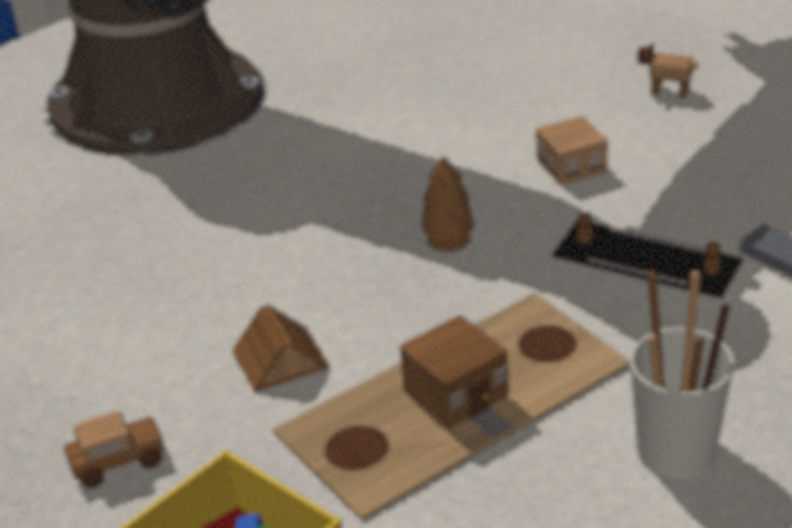

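```bash
cat >> h.py <<'E'
def tgt(c):
    P=c['P']; im=c['im'].astype(int); 
    hsv=cv2.cvtColor(c['im'],cv2.COLOR_RGB2HSV)
    return hsv
E
python3 - <<'E'
from h import *
for n in ['top','scene']:
    c=dict(np.load(n+'0.npz')); hsv=cv2.cvtColor(c['im'],cv2.COLOR_RGB2HSV)
    pts={'top':[(333,235),(415,250),(345,250),(257,212),(376,238)],'scene':[(318,273),(238,316),(278,315),(334,225),(280,275)]}[n]
    for u,v in pts: print(n,u,v,hsv[v,u],c['im'][v,u],c['P'][v,u].round(4))
E
```

```text
top 333 235 [ 12 120  68] [68 49 36] [ 0.6229 -0.0658  0.0052]
top 415 250 [ 11 113  72] [72 52 40] [ 0.5889 -0.2601  0.0076]
top 345 250 [ 18 105 121] [121 101  71] [ 0.5875 -0.0948  0.0033]
top 257 212 [ 16 113  61] [61 48 34] [0.6723 0.114  0.0316]
top 376 238 [ 15 138  94] [94 68 43] [ 0.6111 -0.1636  0.0526]
scene 318 273 [ 10 135  81] [81 53 38] [ 0.6256 -0.0649  0.0085]
scene 238 316 [ 11 131  82] [82 55 40] [ 0.5903 -0.2626  0.0105]
scene 278 315 [ 16  96 152] [152 126  95] [ 0.6457 -0.21    0.0073]
scene 334 225 [ 12 137  67] [67 46 31] [0.5548 0.0784 0.0221]
scene 280 275 [ 13 135 115] [115  81  54] [ 0.6088 -0.1607  0.0562]
```

```bash
cat >> h.py <<'E'
def blob(c,mask,u,v,minA=20):
    k,l,st,ce=cv2.connectedComponentsWithStats(mask.astype(np.uint8)); i=l[v,u]
    return None if i==0 else (ce[i],st[i],l==i)
def ell(m):
    cs,_=cv2.findContours(m.astype(np.uint8),cv2.RETR_EXTERNAL,cv2.CHAIN_APPROX_NONE); return cv2.fitEllipse(max(cs,key=len))
E
python3 - <<'E'
from h import *
for n in ['top','scene']:
    c=dict(np.load(n+'0.npz')); V=cv2.cvtColor(c['im'],cv2.COLOR_RGB2HSV)[...,2]
    q=[]
    for (u,v),th in zip({'top':[(333,235),(415,250)],'scene':[(318,273),(238,316)]}[n],[95 if n=='top' else 112]*2):
        b=blob(c,V<th,u,v); e=ell(b[2]); p=ray(c,*e[0],0.006); q.append(p); print(n,'mark',b[1],e,p.round(4))
    q=np.array(q); d=q[0]-q[1]; print('dist',np.linalg.norm(d),'mid',q.mean(0),'yaw of house',np.degrees(np.arctan2(d[1],d[0]))-90)
    # posts from cloud
    P=c['P']; m=(P[...,2]>0.022)&(P[...,2]<0.05)&(P[...,0]>.5)&(P[...,0]<.72)&(P[...,1]>0.05)&(P[...,1]<.14)
    k,l,st,ce=cv2.connectedComponentsWithStats(m.astype(np.uint8))
    for i in range(1,k): print('post',st[i],P[l==i].mean(0).round(4))
    m=(V<60)&(abs(P[...,2]-0.005)<0.006)&(P[...,0]>.5)&(P[...,0]<.72)&(P[...,1]>0.03)&(P[...,1]<.16)
    b=cv2.minAreaRect((P[m][:,:2]*1000).astype(np.float32)); print('strip',b)
E
```

```text
top mark [322 225  22  21 354] ((332.3182678222656, 235.1488037109375), (19.88237762451172, 20.87854766845703), 94.24525451660156) [ 0.6225 -0.0642  0.006 ]
top mark [405 241  22  21 367] ((415.2460021972656, 250.89634704589844), (20.540224075317383, 20.949331283569336), 112.2021484375) [ 0.587 -0.261  0.006]
dist 0.19995723642932528 mid [ 0.60471236 -0.16258458  0.006     ] yaw of house -10.222304054973165
post [254 209   6   7  30] [0.6719 0.1149 0.0314]
post [268 262   6   6  30] [0.5492 0.0792 0.0324]
strip ((610.7979125976562, 97.62601470947266), (168.47027587890625, 62.68992233276367), 16.386951446533203)
scene mark [306 266  24  15 290] ((317.5781555175781, 272.92486572265625), (14.34687614440918, 23.3377742767334), 88.77970886230469) [ 0.6228 -0.0629  0.006 ]
scene mark [226 308  26  18 374] ((238.2109375, 316.3085021972656), (17.155214309692383, 25.549352645874023), 81.45556640625) [ 0.5875 -0.2599  0.006 ]
dist 0.20011672729994484 mid [ 0.60514781 -0.16140381  0.006     ] yaw of house -10.14378166145248
post [331 218   6   8  45] [0.5532 0.0783 0.0309]
post [384 230   7   9  46] [0.6758 0.1138 0.0312]
strip ((628.774658203125, 101.51090240478516), (201.43032836914062, 66.4773941040039), 16.578794479370117)
```

```bash
cat >> h.py <<'E'
def go(x,y,z,yaw=None):
    s=r.get_state(); p=np.array(s['tcp_pos']); Rm=R.from_euler('xyz',s['eef_rot'],degrees=True).as_matrix()
    d=Rm.T@(np.array([x,y,z])-p)*1000
    tw=0 if yaw is None else (s['eef_rot'][2]-yaw+180)%360-180
    if yaw is not None:
        R2=R.from_euler('xyz',[180,0,yaw],degrees=True).as_matrix()
        print('after-twist shift mm',(R2.T@(np.array([x,y,z])-p)*1000).round(1))
    print('t',round(s['time_s'],2),'tcp',p.round(4),'rot',np.round(s['eef_rot'],1),'j',np.round(s['joints'],0),'w',round(s['gripper_width'],4))
    print('shift mm',d.round(1),'twist',round(tw,1),'rows@50',round(np.linalg.norm(d)/50,1))
E
python3 -c "
from h import *
go(.4535,.1797,.226,-23.5)"
```

```text
after-twist shift mm [ 3.633e+02  3.287e+02 -1.000e-01]
t 0.15 tcp [0.2514 0.626  0.2259] rot [179.9  -0.  -21.9] j [ 85.  21.   1.  -0. -70. -17.] w 0.0875
shift mm [3.539e+02 3.389e+02 3.000e-01] twist 1.6 rows@50 9.8
```

Emit:
step_arm([
  [[15,14,0],0],
  [[29,28,0],0],
  [[29,28,0],0],
  [[29,28,0],0],
  [[29,28,0],0],
  [[29,28,0],0],
  [[29,28,0],0],
  [[29,28,0],0],
  [[29,28,0],0],
  [[29,28,0],0],
  [[29,28,0],0],
  [[29,28,0],1.5],
  [[15,14,0],0],
  [[5,3,0],0],
  [[0,0,0],0],
])

```text
time_s: 2.02
tcp_pos: [0.453, 0.1792, 0.2266]
eef_rot: [-180.0, -0.0, -23.4]
contact_force: [0.2, -0.3, 0.0]
gripper_width: 0.0876
```

```bash
python3 -c "
from h import *
c=cap('wrist','w1'); np.savez('w1.npz',**c)
go(.4535,.1797,.1,-23.5)"
```

```text
after-twist shift mm [  0.5  -0.3 126.6]
t 2.08 tcp [0.4529 0.1796 0.2266] rot [-180.    -0.   -23.4] j [ 45.   3. -22.  -0. -65.  22.] w 0.0878
shift mm [  0.5  -0.3 126.6] twist 0.1 rows@50 2.5
```

View pics/w1.png

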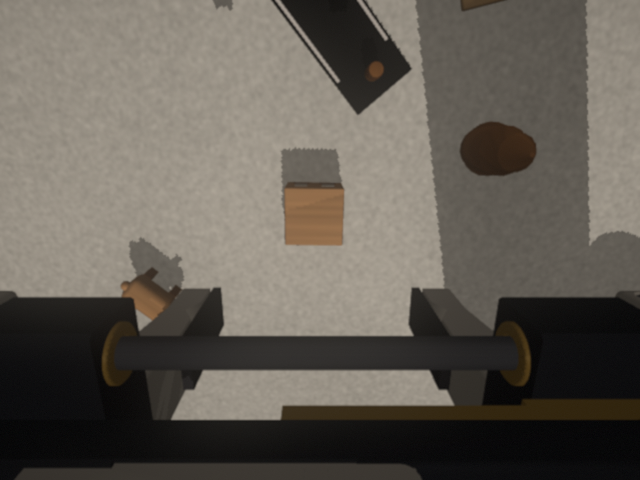

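```bash
cat >> h.py <<'E'
def comps(c,lo,hi,box,minA=60,slab=None):
    P=c['P']; m=(P[...,2]>lo)&(P[...,2]<hi)&(P[...,0]>box[0])&(P[...,0]<box[1])&(P[...,1]>box[2])&(P[...,1]<box[3])
    k,l,st,ce=cv2.connectedComponentsWithStats(m.astype(np.uint8))
    for i in range(1,k):
        if st[i,4]<minA: continue
        Q=P[l==i]; rc=cv2.minAreaRect((Q[:,:2]*1000).astype(np.float32))
        print('px',st[i],'z med %.4f max %.4f'%(np.median(Q[:,2]),np.percentile(Q[:,2],98)),'mean',Q[:,:2].mean(0).round(4),'rect',np.round(rc[0],1),np.round(rc[1],1),round(rc[2],1))
E
python3 -c "
from h import *
c=dict(np.load('w1.npz'))
print(np.nanmedian(c['P'][100:140,100:240,2]))
comps(c,.034,.06,(.38,.53,.1,.26))
comps(c,.04,.12,(.38,.53,-.05,.06))
comps(c,.022,.05,(.5,.7,.0,.16),20)
"
```

```text
0.0014990293353482342
px [ 284  187   60   59 3423] z med 0.0415 max 0.0430 mean [0.4534 0.1826] rect [452.  183.2] [56.  56.4] 65.5
px [ 474  125   62   51 2454] z med 0.0675 max 0.0939 mean [0.4472 0.0131] rect [444.1   8.6] [37.4 42.8] 69.5
px [366  61  18  19 258] z med 0.0357 max 0.0379 mean [0.5491 0.0833] rect [549.4  82.5] [13.9 13.8] 56.7
```

```bash
python3 -c "
from h import *
c=imaging.capture('wrist'); T=np.linalg.inv(c['T_tool_cam']); f=372.537
print(c['T_tool_cam'].round(4))
for p in [(0,0,0,1),(0,0.044,-.0188,1),(0,-.044,-.0188,1),(0,0,.19,1)]:
    q=T@np.array(p); print(p,f*q[0]/q[2]+c['cx'],f*q[1]/q[2]+c['cy'])
"
```

```text
[[-8.000e-04 -9.550e-01 -2.967e-01  7.990e-02]
 [ 1.000e+00 -8.000e-04  1.000e-04 -9.000e-04]
 [-3.000e-04 -2.967e-01  9.550e-01 -1.596e-01]
 [ 0.000e+00  0.000e+00  0.000e+00  1.000e+00]]
(0, 0, 0, 1) 317.7124556411148 303.4770865281416
(0, 0.044, -0.0188, 1) 421.5648269011167 323.4795287365618
(0, -0.044, -0.0188, 1) 214.31568894982564 323.6583350700961
(0, 0, 0.19, 1) 316.68056679309717 213.65105734994415
```

Emit:
step_arm([
  [[0,-1,50],0],
  [[0,0,50],0],
  [[0,0,50],0],
  [[0,0,45],0],
  [[0,0,18],0],
  [[0,0,0],0],
])

```text
time_s: 2.88
tcp_pos: [0.4524, 0.1804, 0.0122]
eef_rot: [179.8, 0.1, -23.3]
contact_force: [-0.2, 0.3, 0.6]
gripper_width: 0.0879
```

Emit:
step_arm([
  [[0,0,0],0],
  [[0,0,0],0],
  [[0,0,0],0],
  [[0,0,0],0],
  [[0,0,0],0],
  [[0,0,0],0],
], gripper=1, grip_force=20)

```text
time_s: 3.62
tcp_pos: [0.4538, 0.1807, 0.0142]
eef_rot: [-180.0, -0.0, -23.4]
contact_force: [-2.4, 0.7, 6.7]
gripper_width: 0.0558
```

```bash
python3 -c "
from h import *
c=cap('wrist','w2'); np.savez('w2.npz',**c)
c=cap('top','t2'); np.savez('t2.npz',**c)
go(.605,-.162,.2,-10.2)"
```

```text
after-twist shift mm [ 209.5  310.5 -185.8]
t 3.73 tcp [0.4538 0.1807 0.0142] rot [-180.    -0.   -23.4] j [ 45.  18. -37.   0. -35.  22.] w 0.0556
shift mm [ 274.8  254.5 -185.9] twist -13.2 rows@50 8.4
```

View pics/w2.png

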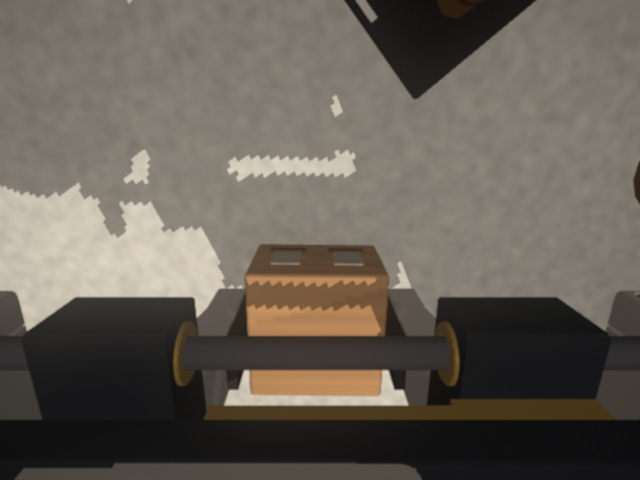

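```bash
cat >> h.py <<'E'
def intool(c,lo,hi,xr,yr,z0=None):
    "cloud in tool frame (world-vertical tool), mm; prints extents of points with tool z in lo..hi"
    s=r.get_state(); Rm=R.from_euler('xyz',s['eef_rot'],degrees=True).as_matrix()
    Q=(c['P']-s['tcp_pos'])@Rm*1000
    m=(Q[...,2]>lo)&(Q[...,2]<hi)&(abs(Q[...,0])<xr)&(abs(Q[...,1])<yr)
    q=Q[m]; print('n',m.sum(),'x',np.percentile(q[:,0],[.5,99.5]).round(1),'y',np.percentile(q[:,1],[.5,99.5]).round(1),'z',np.median(q[:,2]).round(1)); return q
E
python3 -c "
from h import *
c=dict(np.load('w2.npz'));q=intool(c,-32,-22,45,27)
c=dict(np.load('t2.npz'));comps(c,.03,.06,(.38,.53,.1,.26))
"
```

```text
n 12292 x [-29.6  26.2] y [-26.7  26.7] z -27.3
```

Emit:
step_arm([
  [[0,0,-20],0],
  [[0,0,-40],0],
  [[0,0,-50],0],
  [[0,0,-30],0],
  [[0,0,0],0],
])

```text
time_s: 4.35
tcp_pos: [0.4546, 0.1814, 0.156]
eef_rot: [-179.7, -0.1, -23.4]
contact_force: [0.9, 0.5, -1.7]
gripper_width: 0.0561
```

```bash
python3 -c "
from h import *
go(.605,-.162,.16,-10.2)"
```

```text
after-twist shift mm [208.8 311.3  -4. ]
t 4.35 tcp [0.4546 0.1814 0.156 ] rot [-1.797e+02 -1.000e-01 -2.340e+01] j [ 45.   6. -28.   0. -55.  22.] w 0.0561
shift mm [274.3 255.5  -4.6] twist -13.2 rows@50 7.5
```

Emit:
step_arm([
  [[0,0,0],-6.6],
  [[0,0,0],-6.6],
  [[15,22,0],0],
  [[30,45,0],0],
  [[30,45,0],0],
  [[30,45,0],0],
  [[30,45,0],0],
  [[30,45,0],0],
  [[28,42,0],0],
  [[15,20,0],0],
  [[1,2,0],0],
  [[0,0,0],0],
])

```text
time_s: 5.85
tcp_pos: [0.6034, -0.1624, 0.1524]
eef_rot: [180.0, 0.1, -10.2]
contact_force: [0.0, 0.7, -1.5]
gripper_width: 0.0561
```

```bash
python3 -c "
from h import *
c=cap('wrist','w3'); np.savez('w3.npz',**c)
P=c['P']; print(np.nanmedian(P[100:130,500:600,2]))
go(.605,-.162,.07,-10.2)"
```

```text
0.00860534712489297
after-twist shift mm [ 1.4 -0.2 82.8]
t 5.9 tcp [ 0.6036 -0.1619  0.1528] rot [-1.80e+02  1.00e-01 -1.02e+01] j [  3.  19. -12.  -0. -59.  77.] w 0.0558
shift mm [ 1.5 -0.2 82.8] twist 0.0 rows@50 1.7
```

View pics/w3.png

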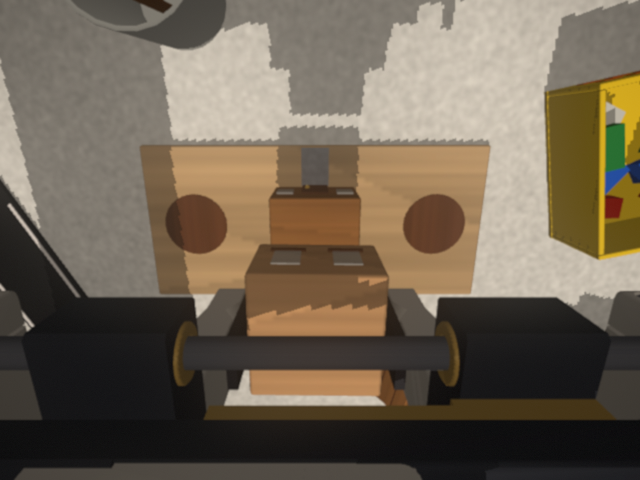

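```bash
python3 -c "
from h import *
c=dict(np.load('w3.npz')); V=cv2.cvtColor(c['im'],cv2.COLOR_RGB2HSV)[...,2]
q=[]
hsv=cv2.cvtColor(c['im'],cv2.COLOR_RGB2HSV); print(hsv[224,196],hsv[224,434],hsv[180,400],hsv[250,180])
for u,v in [(196,224),(434,224)]:
    m=(hsv[...,0]<12)&(hsv[...,1]>90)&(hsv[...,2]<120); b=blob(c,m,u,v)
    if b: e=ell(b[2]); print(b[1],e); q.append(ray(c,*e[0],0.006))
q=np.array(q);d=q[0]-q[1]; print(q,q.mean(0),np.linalg.norm(d),np.degrees(np.arctan2(d[1],d[0]))-90)
comps(c,.048,.064,(.5,.7,-.25,-.08))
s=intool(c,-34,-22,45,26)
for v in [185,200,230]: print(v,c['P'][v,315].round(4))
"
```

```text
[ 11 148  98] [ 11 146  98] [ 16 111 172] [ 16 112 118]
[ 173  196   53   57 1869] ((197.7587432861328, 225.03396606445312), (45.213985443115234, 59.47582244873047), 162.17347717285156)
[ 404  195   60   58 2177] ((434.3828430175781, 223.721923828125), (53.18223190307617, 58.996612548828125), 50.91028594970703)
[[ 0.62142118 -0.06290608  0.006     ]
 [ 0.58684418 -0.26043152  0.006     ]] [ 0.60413268 -0.1616688   0.006     ] 0.20052897325197516 -9.929071627247694
px [ 269  195   92   50 4409] z med 0.0575 max 0.0589 mean [ 0.6207 -0.1634] rect [ 619.8 -163.1] [64.1 34.1] 79.7
n 11820 x [-29.3  26.3] y [-25.7  25.7] z -26.8
185 [ 0.6377 -0.1669  0.0099]
200 [ 0.6345 -0.1664  0.0572]
230 [ 0.6135 -0.1626  0.0578]
```

Emit:
step_arm([
  [[3,0,30],0],
  [[0,0,30],0],
  [[0,0,15],0],
  [[0,0,5],0],
  [[0,0,2],0],
  [[0,0,0],0],
  [[0,0,0],0],
])

```text
time_s: 6.78
tcp_pos: [0.6077, -0.1631, 0.0724]
eef_rot: [-180.0, -0.1, -10.2]
contact_force: [0.3, -0.1, -1.0]
gripper_width: 0.0559
```

Emit:
step_arm([
  [[0,0,1],0],
  [[0,0,0],0],
])

```text
time_s: 7.02
tcp_pos: [0.6072, -0.1631, 0.0707]
eef_rot: [-180.0, -0.0, -10.2]
contact_force: [0.4, 0.2, -1.6]
gripper_width: 0.0561
```

```bash
python3 -c "
from h import *
c=cap('top','t3'); np.savez('t3.npz',**c)
comps(c,.085,.11,(.5,.7,-.3,.0))
s=r.get_state(); print(s['tcp_pos'],s['contact_force'])
cv2.imwrite('pics/t3z.png',cv2.resize(c['im'][180:300,280:480,::-1],None,fx=4,fy=4))"
```

```text
[ 0.60720275 -0.16311635  0.07062911] [-0.12689601  0.13125523 -0.84609555]
```

View pics/t3z.png

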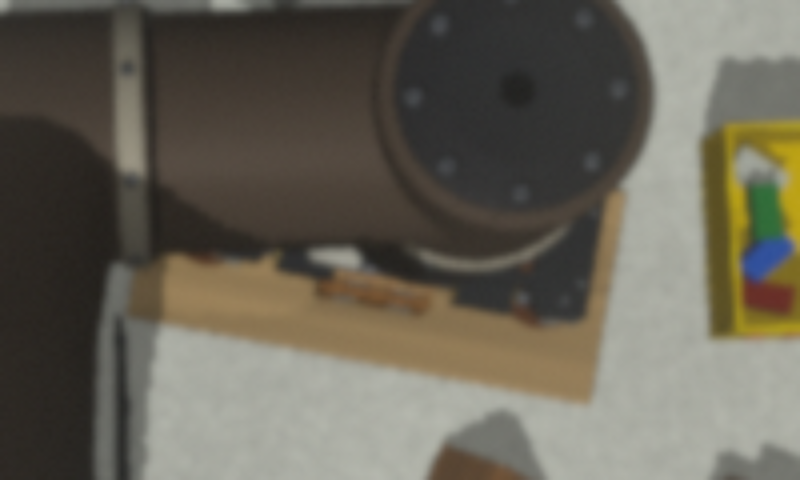

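Top view is blocked by the arm (only the block's near edge shows at (375,295)). Lower a little until contact.

Emit:
step_arm([
  [[0,0,1],0],
  [[0,0,0],0],
])

```text
time_s: 7.32
tcp_pos: [0.6073, -0.1631, 0.0703]
eef_rot: [180.0, -0.0, -10.2]
contact_force: [-1.5, 0.7, 4.6]
gripper_width: 0.0559
```

```bash
python3 -c "
from h import *
c=cap('scene','s3'); np.savez('s3.npz',**c)
s=r.get_state(); print(s['tcp_pos'],s['contact_force'])
c=cap('wrist','w4'); np.savez('w4.npz',**c)
s=intool(c,-34,-22,45,26)
comps(c,.048,.064,(.5,.7,-.25,-.08))
"
```

```text
[ 0.60734791 -0.16315654  0.0702544 ] [-2.36235274  1.2965244   5.46867033]
n 11856 x [-29.4  26.4] y [-25.7  25.8] z -27.3
px [ 248  232  132   31 2111] z med 0.0572 max 0.0633 mean [ 0.6347 -0.1653] rect [ 632.1 -165.3] [64.5 12.7] 83.3
```

View pics/w4.png

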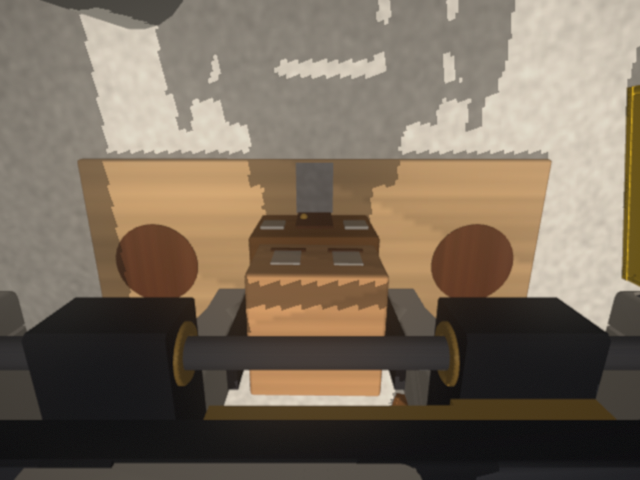

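```bash
python3 -c "
from h import *
c=dict(np.load('w4.npz'))
s=r.get_state(); Rm=R.from_euler('xyz',s['eef_rot'],degrees=True).as_matrix()
g=cv2.cvtColor(c['im'],cv2.COLOR_RGB2GRAY).astype(int)
for u in (275,330,365):
  print(u,g[208:290,u].tolist())
  print([round(x*1000) for x in c['P'][225:290:3,u,2]])
for v in (232,240,247,277): print(v,((ray(c,314,v,.056 if v<270 else .096)-s['tcp_pos'])@Rm*1000).round(1))
cv2.imwrite('pics/w4z.png',cv2.resize(c['im'][200:300,230:400,::-1],None,fx=4,fy=4,interpolation=cv2.INTER_CUBIC))
"
```

```text
275 [107, 108, 107, 106, 106, 103, 93, 71, 58, 57, 58, 61, 67, 72, 73, 74, 74, 82, 104, 123, 117, 87, 61, 55, 55, 54, 55, 56, 59, 64, 69, 72, 70, 70, 69, 69, 70, 69, 68, 59, 51, 52, 63, 74, 80, 83, 82, 83, 83, 83, 82, 81, 82, 86, 109, 128, 114, 84, 74, 75, 75, 75, 74, 75, 75, 82, 96, 112, 129, 145, 155, 156, 151, 134, 107, 98, 101, 101, 101, 101, 101, 101]
[41, 42, 46, 51, 58, 56, 59, 63, 69, 74, 77, 81, 85, 87, 90, 92, 97, 97, 99, 98, 98, 98]
330 [86, 87, 87, 82, 69, 56, 50, 45, 42, 42, 41, 40, 41, 41, 41, 41, 40, 42, 45, 48, 50, 51, 51, 51, 50, 50, 50, 52, 54, 61, 66, 68, 67, 66, 66, 66, 65, 66, 67, 62, 49, 45, 48, 54, 61, 66, 68, 69, 70, 70, 70, 70, 70, 72, 72, 73, 73, 73, 74, 73, 74, 73, 74, 72, 74, 77, 88, 102, 119, 136, 150, 156, 155, 151, 134, 108, 100, 101, 101, 101, 101, 101]
[41, 40, 45, 51, 57, 56, 58, 61, 69, 70, 74, 79, 82, 86, 88, 93, 95, 97, 96, 98, 98, 97]
365 [106, 106, 105, 105, 105, 103, 95, 77, 60, 56, 56, 57, 63, 65, 69, 72, 74, 82, 103, 123, 116, 87, 60, 53, 54, 53, 54, 54, 57, 64, 69, 70, 69, 69, 69, 67, 68, 69, 71, 72, 72, 73, 72, 72, 69, 69, 70, 72, 72, 73, 73, 72, 71, 70, 69, 68, 68, 70, 73, 75, 76, 76, 75, 75, 74, 77, 84, 97, 114, 131, 147, 157, 157, 156, 153, 139, 112, 102, 102, 102, 102, 102]
[40, 43, 47, 53, 57, 57, 58, 61, 66, 69, 73, 79, 81, 83, 90, 92, 95, 97, 98, 98, 99, 97]
232 [31.3 -1.8 14.2]
240 [27.2 -1.9 14.2]
247 [23.6 -1.9 14.2]
277 [ 24.4  -1.7 -25.8]
```

View pics/w4z.png

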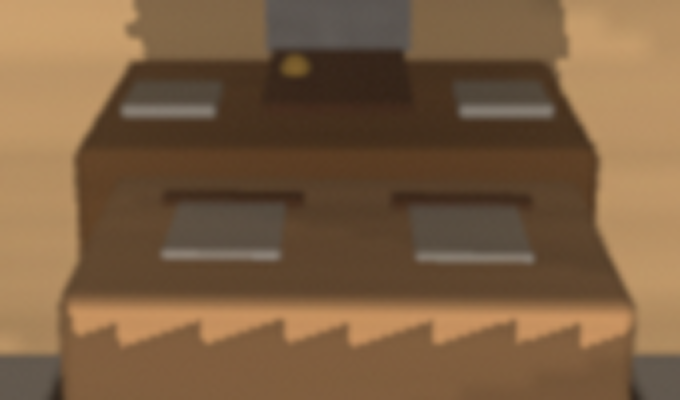

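Emit:
step_arm([
  [[0,0,-3],0],
  [[0,-1,0],0],
  [[0,0,2],0],
  [[0,0,1],0],
  [[0,0,0],0],
])

```text
time_s: 8.05
tcp_pos: [0.6075, -0.162, 0.0702]
eef_rot: [180.0, -0.0, -10.2]
contact_force: [-2.6, 1.7, 6.3]
gripper_width: 0.0557
```

Emit:
step_arm([
  [[0,0,0],0],
  [[0,0,0],0],
  [[0,0,0],0],
  [[0,0,0],0],
], gripper=0)

```text
time_s: 8.55
tcp_pos: [0.6073, -0.1621, 0.0694]
eef_rot: [180.0, 0.0, -10.2]
contact_force: [0.1, 0.6, -0.2]
gripper_width: 0.086
```

Emit:
step_arm([
  [[0,0,-20],0],
  [[0,0,-50],0],
  [[0,0,-50],0],
  [[0,0,-10],0],
  [[0,0,0],0],
])

```text
time_s: 9.18
tcp_pos: [0.6076, -0.162, 0.2001]
eef_rot: [-180.0, -0.1, -10.2]
contact_force: [-0.8, -0.1, -0.2]
gripper_width: 0.0874
```

```bash
python3 -c "
from h import *
c=cap('wrist','w5'); np.savez('w5.npz',**c)
comps(c,.088,.11,(.5,.7,-.3,.0))
comps(c,.048,.062,(.5,.7,-.3,.0))
c=cap('scene','s5');np.savez('s5.npz',**c)
comps(c,.088,.11,(.5,.7,-.3,.0))
go(.4545,-.2218,.226,-23)
"
```

```text
px [ 278  204   77   75 5598] z med 0.0976 max 0.0989 mean [ 0.6075 -0.1608] rect [ 605.8 -160.4] [56.1 56.2] 79.0
px [277 191  78  16 583] z med 0.0572 max 0.0608 mean [ 0.6343 -0.1658] rect [ 631.1 -165. ] [63.7 11.5] 79.1
px [258 247  41  28 668] z med 0.0968 max 0.1001 mean [ 0.6109 -0.1654] rect [ 607.4 -162.4] [59.2 61.9] 80.5
after-twist shift mm [-116.6  114.6  -27.9]
t 9.28 tcp [ 0.6066 -0.1619  0.1981] rot [-1.80e+02  1.00e-01 -1.02e+01] j [  3.  17.  -8.  -0. -65.  77.] w 0.0876
shift mm [-139.2   85.8  -27.6] twist 12.8 rows@50 3.3
```

View pics/w5.png

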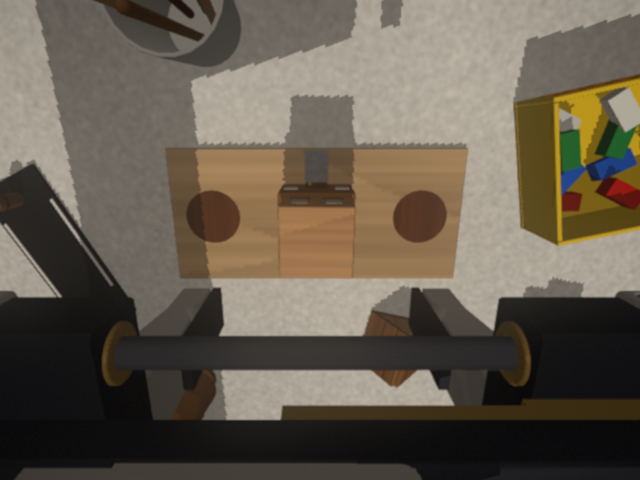

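```bash
python3 -c "
from h import *
c=dict(np.load('t3.npz')); 
for n in ['top0','scene0']:
    c=dict(np.load(n+'.npz')); P=c['P']
    m=(P[...,2]>.034)&(P[...,2]<.06)&(P[...,0]>.4)&(P[...,0]<.5)&(P[...,1]>-.28)&(P[...,1]<-.17)
    q=P[m][:,:2]; ce=q.mean(0); u,s,vt=np.linalg.svd(q-ce); print(n,m.sum(),ce,s,np.degrees(np.arctan2(vt[0,1],vt[0,0])))
    m=(P[...,2]>.01)&(P[...,2]<.06)&(P[...,0]>.4)&(P[...,0]<.5)&(P[...,1]>-.28)&(P[...,1]<-.17)
    print(cv2.minAreaRect((P[m][:,:2]*1000).astype(np.float32)))
"
```

```text
top0 202 [ 0.45322279 -0.22131551] [0.24443561 0.07475589] 157.44251059513186
((452.9142150878906, -220.67428588867188), (62.245635986328125, 59.718353271484375), 66.77777862548828)
scene0 207 [ 0.45700777 -0.22339888] [0.26817684 0.08444486] -21.958882025541822
((455.5368347167969, -222.48104858398438), (65.28909301757812, 65.91008758544922), 65.93446350097656)
```

Emit:
step_arm([
  [[-20,12,-8],0],
  [[-45,28,-10],0],
  [[-45,28,-10],0],
  [[-29,18,0],10.2],
  [[0,0,0],10.2],
  [[0,0,0],10.2],
  [[0,0,0],10.2],
  [[0,0,0],10.2],
  [[0,0,0],10.2],
  [[0,0,0],10.2],
  [[0,0,0],10.3],
  [[0,0,0],10.3],
  [[0,0,0],10.3],
  [[0,0,0],0],
])

```text
time_s: 11.02
tcp_pos: [0.4543, -0.2223, 0.2269]
eef_rot: [179.9, -0.0, -112.4]
contact_force: [0.2, -0.2, -0.5]
gripper_width: 0.0875
```

```bash
python3 -c "
from h import *
c=cap('wrist','w6'); np.savez('w6.npz',**c)
P=c['P']
m=(P[...,2]>.036)&(P[...,2]<.06)&(P[...,0]>.4)&(P[...,0]<.5)&(P[...,1]>-.28)&(P[...,1]<-.17)
q=P[m][:,:2]; ce=q.mean(0); u,s,vt=np.linalg.svd(q-ce); print(m.sum(),ce,s,np.degrees(np.arctan2(vt[0,1],vt[0,0])))
comps(c,.012,.06,(.4,.5,-.29,-.16))
go(.4545,-.2218,.008,-112.5)
"
```

```text
1169 [ 0.4523327  -0.22078854] [0.58866608 0.17708413] 156.9471112020137
px [ 286  181   64   58 3390] z med 0.0308 max 0.0432 mean [ 0.4511 -0.2239] rect [ 452.8 -219.8] [59.8 60. ] 66.7
after-twist shift mm [-4.00e-01  2.00e-01  2.19e+02]
t 11.07 tcp [ 0.4545 -0.2223  0.227 ] rot [ 179.9   -0.  -112.3] j [ -4.   5. -20.  -0. -65. -18.] w 0.0879
shift mm [ -0.5  -0.  219. ] twist 0.2 rows@50 4.4
```

View pics/w6.png

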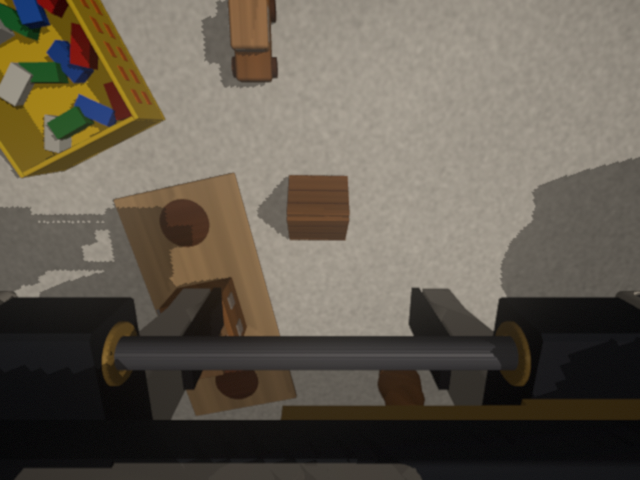

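Emit:
step_arm([
  [[0,1.5,40],0],
  [[0,0,55],0],
  [[0,0,55],0],
  [[0,0,45],0],
  [[0,0,20],0],
  [[0,0,5],0],
  [[0,0,0],0],
])

```text
time_s: 11.95
tcp_pos: [0.4541, -0.2217, 0.0078]
eef_rot: [-180.0, -0.0, -112.4]
contact_force: [0.2, 0.6, 0.9]
gripper_width: 0.0877
```

Emit:
step_arm([
  [[0,0,0],0],
  [[0,0,0],0],
  [[0,0,0],0],
  [[0,0,0],0],
  [[0,0,0],0],
  [[0,0,0],0],
], gripper=1, grip_force=20)

```text
time_s: 12.7
tcp_pos: [0.4542, -0.2216, 0.008]
eef_rot: [-180.0, 0.0, -112.5]
contact_force: [-2.5, 1.8, 6.4]
gripper_width: 0.0599
```

Emit:
step_arm([
  [[0,0,-20],0],
  [[0,0,-40],0],
  [[0,0,-55],0],
  [[0,0,-55],0],
  [[0,0,-20],0],
  [[0,0,0],0],
])

```text
time_s: 13.45
tcp_pos: [0.4549, -0.2217, 0.1992]
eef_rot: [-179.8, 0.1, -112.5]
contact_force: [-0.5, -0.5, -1.2]
gripper_width: 0.0602
```

```bash
python3 -c "
from h import *
c=cap('wrist','w7'); np.savez('w7.npz',**c)
q=intool(c,-40,-26,45,26); print(q.mean(0))
go(.605,-.162,.2,-10.2)
"
```

```text
n 3871 x [ 2.6 11.6] y [-25.7  25.8] z -30.8
[ 6.70255215e+00 -2.16883341e-02 -3.07518814e+01]
after-twist shift mm [138.1 -85.2  -2.4]
t 13.5 tcp [ 0.4539 -0.2214  0.1976] rot [-180.     0.  -112.5] j [ -4.   6. -23.  -0. -61. -19.] w 0.0599
shift mm [-112.7 -116.8   -2.2] twist -102.3 rows@50 3.2
```

View pics/w7.png

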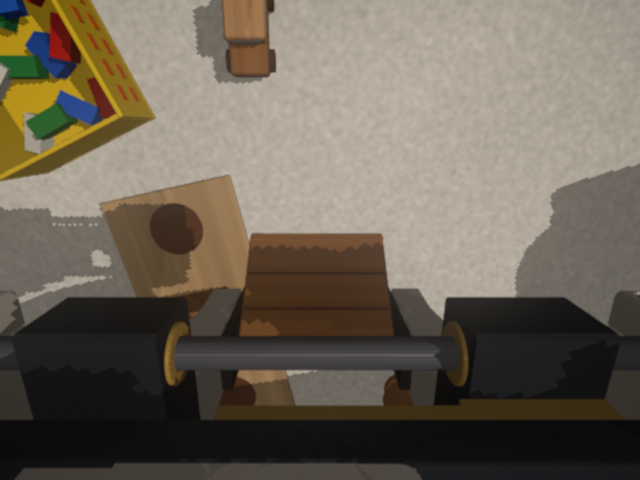

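```bash
python3 -c "
from h import *
c=dict(np.load('w7.npz')); T=None
q=intool(c,-34,2,45,20)
p=np.polyfit(q[:,2],q[:,0],1); print(p, 'x at bottom z=+8:',np.polyval(p,7.5),'at ridge z=-34:',np.polyval(p,-34.5))
g=cv2.cvtColor(c['im'],cv2.COLOR_RGB2GRAY).astype(int); print(g[222:250,300])
s=r.get_state(); Rm=R.from_euler('xyz',s['eef_rot'],degrees=True).as_matrix()
zb=s['tcp_pos'][2]-.008
for v in (233,234,235): print(((ray(c,315,v,zb)-s['tcp_pos'])@Rm*1000).round(1))
"
```

```text
n 9348 x [ 3.5 32.9] y [-19.8  19.8] z -18.5
[ 0.82291675 31.96827227] x at bottom z=+8: 38.14014789326497 at ridge z=-34: 3.5776444208205938
[173 170 167 167 168 170 170 171 172 172 162 132  96  87  87  84  83  85
  88  87  87  88  86  85  80  72  66  63]
[31.5 -0.9  8. ]
[31.  -0.9  8. ]
[30.5 -0.9  8. ]
```

```bash
python3 -c "
from h import *
c=dict(np.load('w7.npz'))
s=r.get_state(); Rm=R.from_euler('xyz',s['eef_rot'],degrees=True).as_matrix()
Q=(c['P']-s['tcp_pos'])@Rm*1000
for v in list(range(226,336,6)): print(v,Q[v,290].round(1),Q[v,340].round(1))
"
```

```text
226 [-14.5 -26.4 195.9] [-13.9  23.  193.9]
232 [-20.4 -26.5 195.1] [-20.6  23.2 195.9]
238 [ 31.8 -12.   -1.3] [31.5 10.4 -0.4]
244 [ 29.4 -12.   -2.5] [29.5 10.3 -3. ]
250 [ 27.3 -11.9  -4.9] [27.7 10.2 -6. ]
256 [ 25.6 -11.7  -7.8] [25.1 10.2 -6.6]
262 [ 23.3 -11.7  -9.2] [ 23.8  10.  -10.6]
268 [ 21.8 -11.5 -12.6] [ 22.1   9.8 -13.3]
274 [ 19.6 -11.4 -13.8] [ 19.6   9.8 -14. ]
280 [ 18.4 -11.2 -17.6] [ 18.2   9.7 -17. ]
286 [ 16.1 -11.2 -18.6] [ 16.4   9.6 -19.2]
292 [ 14.6 -11.  -21.3] [ 14.7   9.5 -21.3]
298 [ 13.  -10.9 -23.4] [ 12.5   9.5 -22.4]
304 [ 11.5 -10.8 -25.8] [ 11.2   9.3 -25.2]
310 [  9.5 -10.7 -27.1] [  9.6   9.2 -27.3]
316 [  8.5 -10.5 -30.3] [  8.1   9.1 -29.4]
322 [  6.8 -10.5 -32. ] [  6.3   9.1 -31. ]
328 [  4.5 -10.5 -32.5] [  4.3   9.  -32.2]
334 [  3.6 -10.3 -35.3] [  3.4   8.9 -35.1]
```

```bash
python3 -c "
from h import *
c=cap('scene','s7'); np.savez('s7.npz',**c); P=c['P']
s=r.get_state(); print(s['tcp_pos'])
p=np.append(s['tcp_pos'],1); q=np.linalg.inv(c['T'])@p; u,v=c['f']*q[0]/q[2]+c['cx'],c['f']*q[1]/q[2]+c['cy']; print(u,v)
u,v=int(u),int(v)
cv2.imwrite('pics/s7z.png',cv2.resize(c['im'][v-60:v+50,u-70:u+70,::-1],None,fx=5,fy=5,interpolation=cv2.INTER_CUBIC))
print(u-70,v-60)
"
```

```text
[ 0.45337029 -0.2213775   0.19664856]
193.93112390684917 200.67144977671052
123 140
```

View pics/s7z.png

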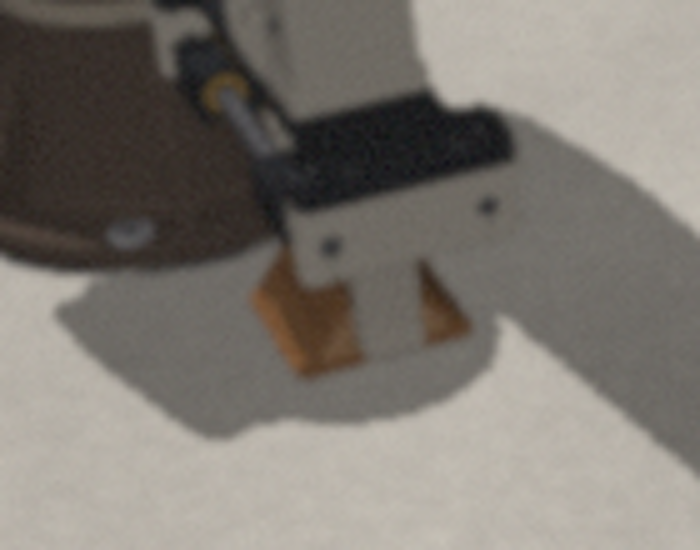

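```bash
python3 -c "
from h import *
c=dict(np.load('s7.npz')); s=r.get_state(); print(s['tcp_pos'])
for cor in [(.4685,-.2634),(.4937,-.2024)]:
  for z in (.188,.196,.2):
    q=np.linalg.inv(c['T'])@np.array([*cor,z,1]); print(z,c['f']*q[0]/q[2]+c['cx'],c['f']*q[1]/q[2]+c['cy'])
"
```

```text
[ 0.45337029 -0.2213775   0.19664856]
0.188 182.56350101052365 217.01294410857489
0.196 181.93097381702086 213.3964874143519
0.2 181.61264908131653 211.57647456241492
0.188 216.4994650456501 207.5353673288881
0.196 216.02478535945158 203.95862174246196
0.2 215.78593297865436 202.15885186887488
```

Emit:
step_arm([
  [[-15,-16,0],-5],
  [[0,0,0],-10.4],
  [[0,0,0],-10.4],
  [[0,0,0],-10.4],
  [[0,0,0],-10.4],
  [[0,0,0],-10.4],
  [[0,0,0],-10.4],
  [[0,0,0],-10.4],
  [[0,0,0],-10.4],
  [[0,0,0],-10.4],
  [[0,0,0],-3.7],
])

```text
time_s: 14.92
tcp_pos: [0.4735, -0.2137, 0.1955]
eef_rot: [180.0, 0.2, -10.0]
contact_force: [0.3, 0.1, -0.1]
gripper_width: 0.0601
```

```bash
python3 -c "
from h import *
go(.6055,-.162,.15,-10.2)"
```

```text
after-twist shift mm [120.7 -74.3  45.5]
t 14.93 tcp [ 0.4735 -0.2137  0.1955] rot [180.    0.2 -10. ] j [ -3.   7. -21.  -0. -62.  83.] w 0.0601
shift mm [121.2 -73.8  45.1] twist 0.2 rows@50 3.0
```

Emit:
step_arm([
  [[20,-13,0],0.2],
  [[40,-25,0],0],
  [[40,-25,10],0],
  [[18,-10,10],0],
  [[3,-1,10],0],
  [[0,0,10],0],
  [[0,0,0],0],
])

```text
time_s: 15.8
tcp_pos: [0.6054, -0.1631, 0.1566]
eef_rot: [180.0, 0.1, -10.4]
contact_force: [-1.2, -0.3, 0.2]
gripper_width: 0.0598
```

```bash
python3 -c "
from h import *
c=cap('wrist','w8'); np.savez('w8.npz',**c)
go(.6055,-.162,.11,-10.2)"
```

```text
after-twist shift mm [-0.6 -1.1 47.5]
t 15.85 tcp [ 0.6059 -0.1632  0.1575] rot [180.    0.  -10.4] j [  3.  19. -11.   0. -60.  77.] w 0.0601
shift mm [-0.6 -1.1 47.5] twist -0.2 rows@50 1.0
```

View pics/w8.png

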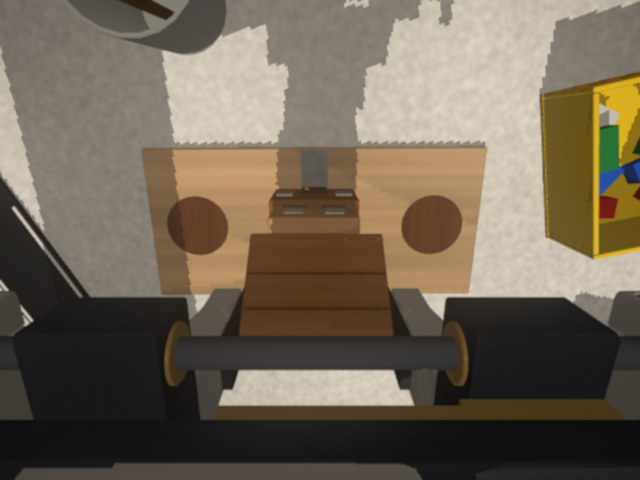

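Roof (eave row 235, columns 250–383, centre 316) over storey (window columns ~294/333, centre 314). Small y shift and lower to contact.

Emit:
step_arm([
  [[0,-1,25],-0.1],
  [[0,0,15],0],
  [[0,0,6],0],
  [[0,0,3],0],
  [[0,0,0],0],
])

```text
time_s: 16.48
tcp_pos: [0.6073, -0.1619, 0.109]
eef_rot: [180.0, -0.0, -10.3]
contact_force: [1.2, 0.0, -0.1]
gripper_width: 0.06
```

Emit:
step_arm([
  [[0,0,1.5],0],
  [[0,0,0],0],
])

```text
time_s: 16.73
tcp_pos: [0.6071, -0.1618, 0.1073]
eef_rot: [-180.0, -0.0, -10.3]
contact_force: [-0.1, -0.3, -1.1]
gripper_width: 0.06
```

```bash
python3 -c "
from h import *
c=cap('wrist','w9'); np.savez('w9.npz',**c)
cv2.imwrite('pics/w9z.png',cv2.resize(c['im'][180:340,220:410,::-1],None,fx=4,fy=3.7,interpolation=cv2.INTER_CUBIC))
s=r.get_state(); Rm=R.from_euler('xyz',s['eef_rot'],degrees=True).as_matrix()
Q=(c['P']-s['tcp_pos'])@Rm*1000; print(s['tcp_pos'])
for v in list(range(200,270,4)): print(v,Q[v,290].round(1),Q[v,340].round(1))
"
```

```text
[ 0.6071089  -0.16179354  0.10725962]
200 [ 30.9 -19.1  98.6] [30.8 16.  99.2]
204 [ 29.3 -18.7  92.6] [29.5 15.5 91.1]
208 [ 30.8 -17.4  72.4] [29.4 14.8 78.9]
212 [ 29.8 -16.9  65.4] [29.5 14.  66.6]
216 [ 29.3 -16.3  56.6] [29.3 13.4 56.3]
220 [ 28.5 -15.9  49.8] [28.5 13.  49.9]
224 [ 26.1 -16.   50.1] [26.3 13.  49.1]
228 [ 27.3 -15.1  36.6] [27.1 12.2 37.1]
232 [ 27.  -14.6  29.7] [26.9 11.8 29.8]
236 [ 32.9 -12.7   2. ] [32.8  9.9  2. ]
240 [ 31.8 -12.5  -0.6] [31.4  9.9  0.6]
244 [ 30.4 -12.4  -2.3] [30.   9.8 -1.1]
248 [ 28.5 -12.5  -1.9] [28.9  9.7 -3.4]
252 [ 27.4 -12.4  -4.4] [27.4  9.6 -4.4]
256 [ 26.6 -12.2  -7.3] [25.9  9.6 -5.4]
260 [ 24.7 -12.2  -7.3] [24.9  9.5 -7.8]
264 [ 23.6 -12.1  -9.3] [23.6  9.4 -9.2]
268 [ 22.  -12.1  -9.8] [ 22.2   9.4 -10.4]
```

View pics/w9z.png

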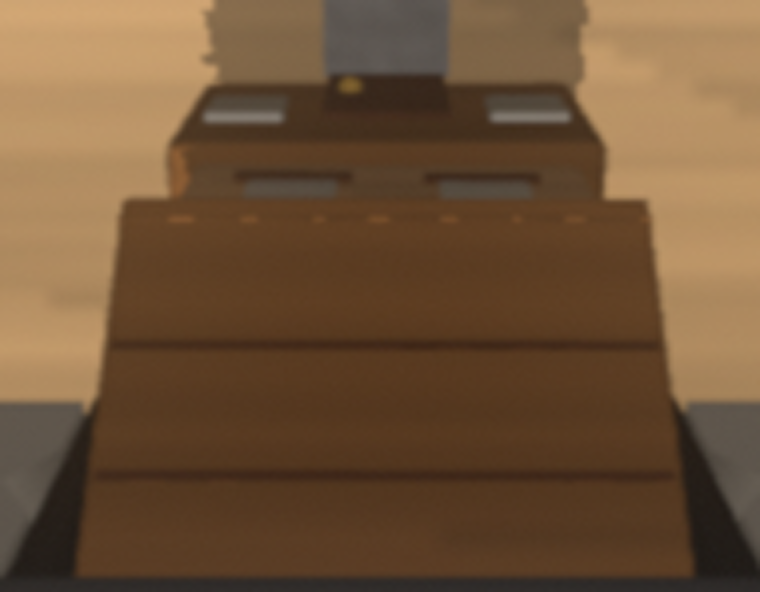

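Emit:
step_arm([
  [[0,0,2],0],
  [[0,0,0],0],
])

```text
time_s: 17.02
tcp_pos: [0.6069, -0.1618, 0.1049]
eef_rot: [180.0, 0.0, -10.3]
contact_force: [-0.3, 0.6, -0.6]
gripper_width: 0.0598
```

Emit:
step_arm([
  [[0,0,1.5],0],
  [[0,0,0],0],
])

```text
time_s: 17.27
tcp_pos: [0.6072, -0.1619, 0.1041]
eef_rot: [180.0, -0.0, -10.3]
contact_force: [-0.9, 0.6, 3.5]
gripper_width: 0.0597
```

Emit:
step_arm([
  [[0,0,0],0],
  [[0,0,0],0],
  [[0,0,0],0],
  [[0,0,0],0],
], gripper=0)

```text
time_s: 17.77
tcp_pos: [0.607, -0.1618, 0.1034]
eef_rot: [180.0, 0.0, -10.3]
contact_force: [-0.0, 0.1, -0.1]
gripper_width: 0.0872
```

Emit:
step_arm([
  [[0,0,-15],0],
  [[0,0,-45],0],
  [[0,0,-50],0],
  [[0,0,-20],0],
  [[0,0,0],0],
])

```text
time_s: 18.4
tcp_pos: [0.6081, -0.1619, 0.2369]
eef_rot: [-180.0, -0.3, -10.3]
contact_force: [0.2, -0.3, -0.8]
gripper_width: 0.0879
```

```bash
python3 -c "
from h import *
c=cap('wrist','w10'); np.savez('w10.npz',**c)
P=c['P']; comps(c,.1,.15,(.5,.7,-.3,-.05))
m=(P[...,2]>.131)&(P[...,2]<.15)&(P[...,0]>.5)&(P[...,0]<.7)&(P[...,1]>-.28)&(P[...,1]<-.07)
q=P[m][:,:2]; ce=q.mean(0); u,s,vt=np.linalg.svd(q-ce,full_matrices=False); print(m.sum(),ce,s,np.degrees(np.arctan2(vt[0,1],vt[0,0])))
go(.4435,.003,.226,-100)
c=cap('scene','s10')
cv2.imwrite('pics/s10z.png',cv2.resize(c['im'][180:340,170:370,::-1],None,fx=3.7,fy=3.7,interpolation=cv2.INTER_CUBIC))
"
```

```text
px [ 275  190   82   82 6388] z med 0.1240 max 0.1390 mean [ 0.6133 -0.1616] rect [ 606.3 -160.4] [60.1 69.4] 79.6
2090 [ 0.60798068 -0.16053525] [0.78512707 0.25299147] 79.68005896294446
after-twist shift mm [-133.8  189.9    8.9]
t 18.45 tcp [ 0.6073 -0.1617  0.2349] rot [-1.80e+02 -1.00e-01 -1.03e+01] j [  3.  16.  -5.  -0. -69.  77.] w 0.0874
shift mm [-190.6 -132.9    8.6] twist 89.7 rows@50 4.6
```

View pics/w10.png

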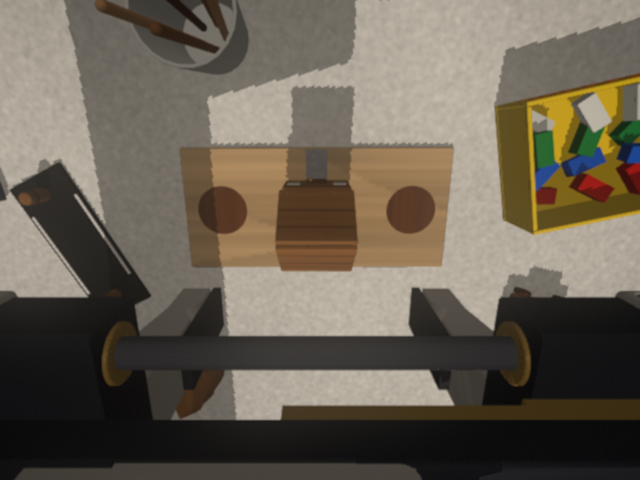

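View pics/s10z.png

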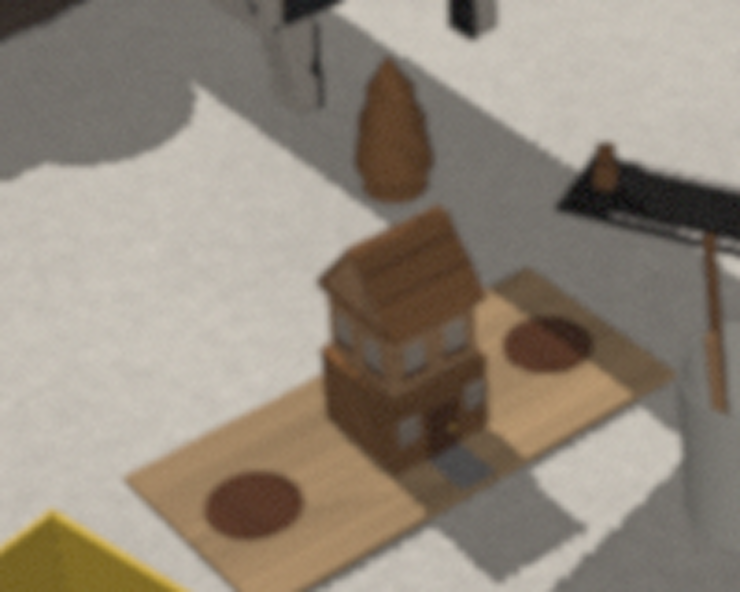

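Emit:
step_arm([
  [[-22,-15,0],0],
  [[-42,-30,0],0],
  [[-42,-29,0],0],
  [[-42,-29,0],0],
  [[-42,-29,5],10],
  [[0,0,0],10],
  [[0,0,0],10],
  [[0,0,0],10],
  [[0,0,0],10],
  [[0,0,0],10],
  [[0,0,0],10],
  [[0,0,0],10],
  [[0,0,0],10],
  [[0,0,0],0],
  [[0,0,0],0],
])

```text
time_s: 20.38
tcp_pos: [0.4449, 0.0005, 0.2283]
eef_rot: [180.0, -0.0, -99.6]
contact_force: [-0.1, 0.1, 0.5]
gripper_width: 0.0876
```

```bash
python3 -c "
from h import *
c=cap('wrist','w11'); np.savez('w11.npz',**c)
comps(c,.075,.12,(.38,.52,-.1,.1),10)
comps(c,.006,.12,(.38,.52,-.1,.1),10)
go(.445,.002,.15,-100.2)
"
```

```text
px [302 211  34  33 818] z med 0.0822 max 0.0952 mean [0.4426 0.0029] rect [442.7   4.9] [28.2 28.7] 0.9
px [ 293  189   50   56 2150] z med 0.0636 max 0.0933 mean [ 0.4418 -0.0029] rect [442.4   1.3] [42.6 49.7] 77.1
after-twist shift mm [-1.4  0.2 78.5]
t 20.43 tcp [0.445  0.0006 0.2285] rot [180.   -0.  -99.7] j [ 26.  -2. -27.  -0. -65. -35.] w 0.0874
shift mm [-1.4  0.2 78.5] twist 0.5 rows@50 1.6
```

View pics/w11.png

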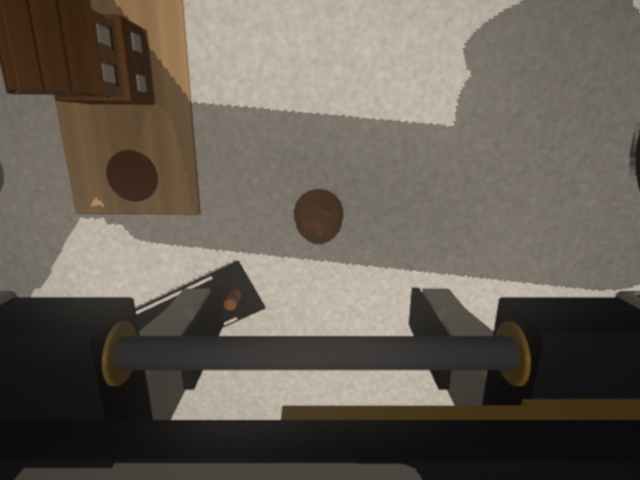

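Emit:
step_arm([
  [[-2.2,1.4,30],0.5],
  [[0,0,45],0],
  [[0,0,50],0],
  [[0,0,45],0],
  [[0,0,17],0],
  [[0,0,6],0],
  [[0,0,0],0],
])

```text
time_s: 21.3
tcp_pos: [0.4444, 0.0031, 0.036]
eef_rot: [-180.0, -0.0, -100.3]
contact_force: [1.2, 0.3, 0.3]
gripper_width: 0.0876
```

Emit:
step_arm([
  [[0,0,0],0],
  [[0,0,0],0],
  [[0,0,0],0],
  [[0,0,0],0],
  [[0,0,0],0],
  [[0,0,0],0],
], gripper=1, grip_force=25)

```text
time_s: 22.05
tcp_pos: [0.4441, 0.003, 0.0358]
eef_rot: [180.0, -0.0, -100.4]
contact_force: [0.0, 1.2, 1.7]
gripper_width: 0.0429
```

```bash
python3 -c "
from h import *
s=r.get_state(); print(s['tcp_pos'],s['contact_force'])
c=cap('wrist','w12'); np.savez('w12.npz',**c)
c=cap('scene','s12')
cv2.imwrite('pics/s12z.png',cv2.resize(c['im'][150:260,200:350,::-1],None,fx=5,fy=5,interpolation=cv2.INTER_CUBIC))
"
```

```text
[0.4440862  0.00303952 0.03583714] [0.04216858 1.19910648 1.65039466]
```

View pics/w12.png

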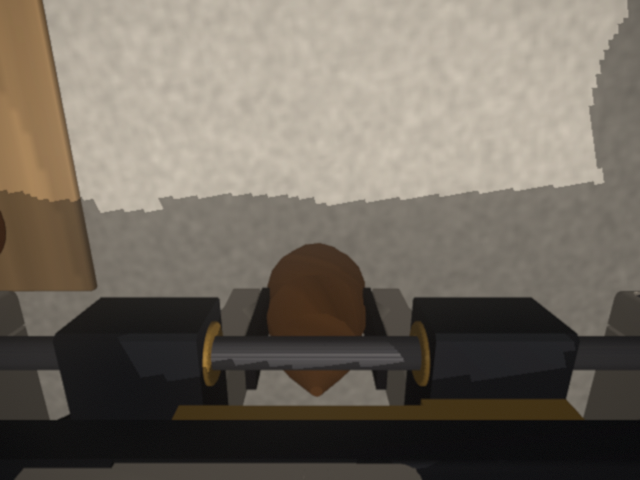

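View pics/s12z.png

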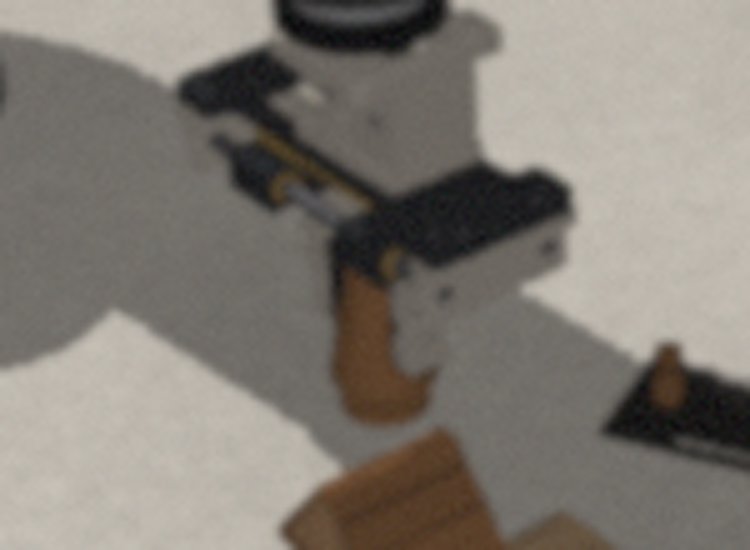

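```bash
python3 -c "
from h import *
c=dict(np.load('w12.npz'))
s=r.get_state(); Rm=R.from_euler('xyz',s['eef_rot'],degrees=True).as_matrix()
for z in (.005,.018): print(((ray(c,316,243,z)-s['tcp_pos'])@Rm*1000).round(1))
print(((ray(c,316,394,.094)-s['tcp_pos'])@Rm*1000).round(1))
"
```

```text
[20.   0.4 30.8]
[24.   0.4 17.8]
[ -3.9   0.3 -58.2]
```

Emit:
step_arm([
  [[0,0,-15],0],
  [[0,0,-40],0],
  [[0,0,-50],0],
  [[0,0,-50],0],
  [[0,0,-15],0],
  [[0,0,0],0],
])

```text
time_s: 22.9
tcp_pos: [0.4443, 0.0032, 0.2062]
eef_rot: [-179.9, 0.1, -100.4]
contact_force: [-0.1, 0.0, -2.7]
gripper_width: 0.0429
```

```bash
python3 -c "
from h import *
go(.5873,-.2604,.2,-100.2)
c=cap('wrist','w13')
"
```

```text
after-twist shift mm [ 234.2 -187.4    6.2]
t 22.9 tcp [0.4443 0.0032 0.2062] rot [-1.799e+02  1.000e-01 -1.004e+02] j [ 26.  -1. -29.  -0. -62. -36.] w 0.0429
shift mm [ 233.6 -188.1    6.1] twist -0.2 rows@50 6.0
```

View pics/w13.png

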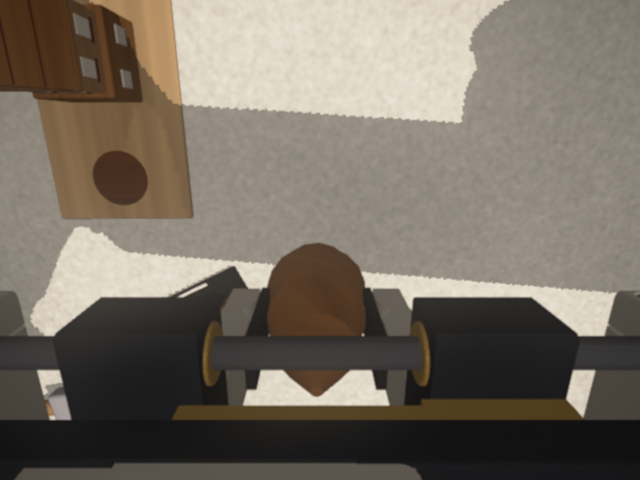

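Emit:
step_arm([
  [[18,-14,0],0],
  [[40,-32,0],0],
  [[40,-32,0],0],
  [[40,-32,0],0],
  [[40,-32,0],0],
  [[36,-29,0],0],
  [[18,-15,0],0],
  [[3,-2,0],-0.2],
  [[0,0,0],0],
  [[0,0,0],0],
])

```text
time_s: 24.2
tcp_pos: [0.5864, -0.261, 0.2054]
eef_rot: [180.0, 0.0, -100.1]
contact_force: [0.9, -0.8, -1.4]
gripper_width: 0.043
```

```bash
python3 -c "
from h import *
c=cap('wrist','w14'); np.savez('w14.npz',**c)
go(.588,-.262,.06,-100.2)
"
```

```text
after-twist shift mm [  0.7  -1.6 145.8]
t 24.25 tcp [ 0.5865 -0.261   0.2058] rot [ 180.     0.  -100.1] j [ -7.  18.  -5.  -0. -66.  -3.] w 0.0431
shift mm [  0.7  -1.6 145.8] twist 0.1 rows@50 2.9
```

View pics/w14.png

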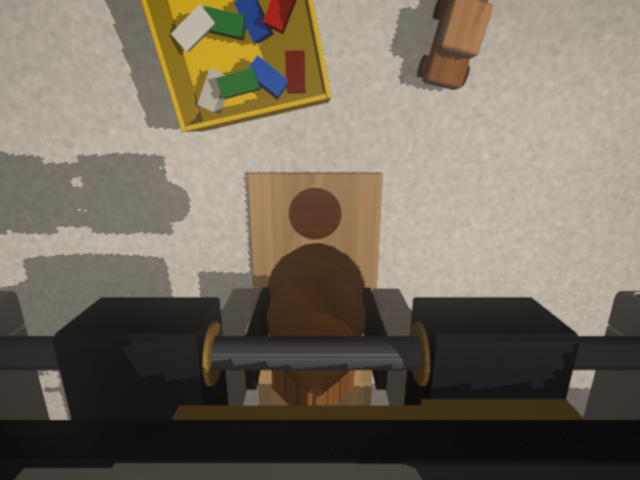

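```bash
python3 -c "
from h import *
c=dict(np.load('w14.npz'))
s=r.get_state(); Rm=R.from_euler('xyz',s['eef_rot'],degrees=True).as_matrix()
hsv=cv2.cvtColor(c['im'],cv2.COLOR_RGB2HSV)
m=(hsv[...,0]<13)&(hsv[...,1]>90)&(hsv[...,2]<120)&(np.mgrid[0:480,0:640][0]<241); b=blob(c,m,315,213); e=ell(b[2]); print(b[1],e)
p=ray(c,*e[0],.006); print(p,((p-s['tcp_pos'])@Rm*1000).round(1))
"
```

```text
[ 289  189   52   50 2006] ((314.6378479003906, 213.10769653320312), (48.87131118774414, 50.43612289428711), 85.73799133300781)
[ 0.5871928  -0.25934683  0.006     ] [ -1.8  -0.4 199.8]
```

Emit:
step_arm([
  [[0,-0.7,30],0],
  [[0,0,45],0],
  [[0,0,45],0],
  [[0,0,25],0],
  [[0,0,12],0],
  [[0,0,4],0],
  [[0,0,0],0],
])

```text
time_s: 25.12
tcp_pos: [0.5881, -0.262, 0.0458]
eef_rot: [-179.9, -0.0, -100.1]
contact_force: [0.7, 0.6, -0.5]
gripper_width: 0.0428
```

Emit:
step_arm([
  [[0,0,1.5],0],
  [[0,0,0],0],
])

```text
time_s: 25.38
tcp_pos: [0.5878, -0.2621, 0.044]
eef_rot: [-179.9, 0.0, -100.2]
contact_force: [-0.3, -0.0, -1.9]
gripper_width: 0.0428
```

Emit:
step_arm([
  [[0,0,2],0],
  [[0,0,0],0],
])

```text
time_s: 25.62
tcp_pos: [0.5879, -0.2622, 0.0419]
eef_rot: [-179.9, -0.0, -100.2]
contact_force: [-1.0, -0.3, 3.4]
gripper_width: 0.0429
```

Emit:
step_arm([
  [[0,0,1],0],
  [[0,0,0],0],
])

```text
time_s: 25.88
tcp_pos: [0.5879, -0.2622, 0.0418]
eef_rot: [-179.9, -0.0, -100.1]
contact_force: [-1.8, 1.5, 11.7]
gripper_width: 0.0429
```

Emit:
step_arm([
  [[0,0,-1],0],
  [[0,0,0],0],
  [[0,0,0],0],
  [[0,0,0],0],
  [[0,0,0],0],
], gripper=0)

```text
time_s: 26.5
tcp_pos: [0.5875, -0.262, 0.0411]
eef_rot: [180.0, 0.0, -100.2]
contact_force: [0.3, -0.8, 0.0]
gripper_width: 0.0853
```

Emit:
step_arm([
  [[0,0,-15],0],
  [[0,0,-45],0],
  [[0,0,-55],0],
  [[0,0,-50],0],
  [[0,0,-20],0],
  [[0,0,0],0],
])

```text
time_s: 27.25
tcp_pos: [0.5885, -0.2623, 0.2298]
eef_rot: [-179.7, -0.0, -100.2]
contact_force: [0.4, -0.0, -0.6]
gripper_width: 0.0871
```

```bash
python3 -c "
from h import *
c=cap('wrist','w15'); np.savez('w15.npz',**c)
comps(c,.085,.12,(.5,.66,-.35,-.21),10)
comps(c,.012,.12,(.5,.66,-.35,-.21),10)
cv2.imwrite('pics/w15z.png',cv2.resize(c['im'][140:290,220:410,::-1],None,fx=4,fy=4,interpolation=cv2.INTER_CUBIC))
c=cap('scene','s15')
cv2.imwrite('pics/s15z.png',cv2.resize(c['im'][230:350,180:330,::-1],None,fx=5,fy=5,interpolation=cv2.INTER_CUBIC))
go(.44,.371,.226,-100)
"
```

```text
px [303 214  30  28 591] z med 0.0908 max 0.1015 mean [ 0.5876 -0.2622] rect [ 588.  -260.9] [23.3 23.5] 8.5
px [ 292  187   51   57 2203] z med 0.0699 max 0.0995 mean [ 0.5865 -0.2684] rect [ 587.3 -264.4] [42.3 49.9] 78.1
after-twist shift mm [-5.977e+02  2.548e+02  4.000e-01]
t 27.35 tcp [ 0.5871 -0.2619  0.2264] rot [-180.     0.  -100.2] j [ -7.  18.  -4.  -0. -69.  -3.] w 0.0877
shift mm [-597.   256.6    0.6] twist -0.2 rows@50 13.0
```

View pics/w15z.png

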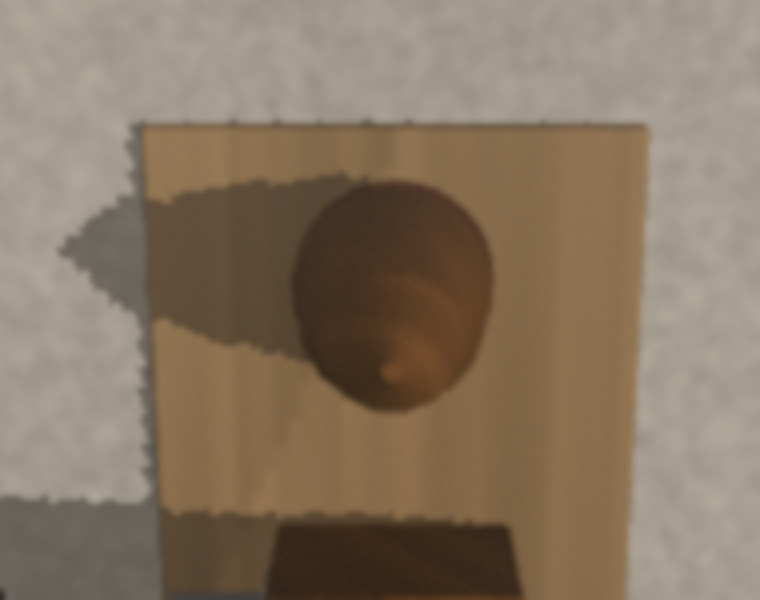

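View pics/s15z.png

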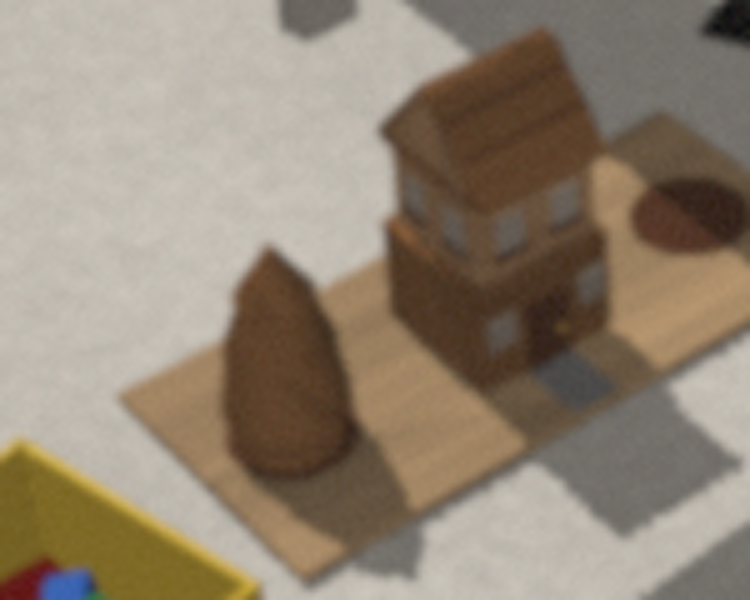

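```bash
python3 -c "
from h import *
c=dict(np.load('w15.npz'))
a=ray(c,318.3,171.3,.006); b=ray(c,318.3,185.5,.024); t=ray(c,317.5,233,.1)
d=np.array([-.177,-.984,0]); print(a,b,t,(a-b)@d*1000,'expect',40-25.5, 'tip to end',(a-t)@d*1000,'expect 40')
"
```

```text
[ 0.58022773 -0.29764768  0.006     ] [ 0.5823211  -0.28609726  0.024     ] [ 0.58782843 -0.2597495   0.1       ] 11.736136667364839 expect 14.5 tip to end 38.63712897504728 expect 40
```

```bash
python3 -c "
from h import *
c=dict(np.load('scene0.npz'))
print(ray(c,233.6,279.4,.1), ray(c,180+268/5,230+247/5,.099))
# foot: bottom silhouette lowest point & sides
for u in (227,355): print(ray(c,180+u/5,230+440/5,.03))
"
```

```text
[ 0.58869464 -0.26104581  0.1       ] [ 0.58775793 -0.2602722   0.099     ]
[ 0.59208865 -0.29450651  0.03      ]
[ 0.62921723 -0.2645504   0.03      ]
```

```bash
python3 -c "
from h import *
for n in ['top0','scene0']:
    c=dict(np.load(n+'.npz')); P=c['P']
    box=(P[...,0]>.38)&(P[...,0]<.5)&(P[...,1]>.32)&(P[...,1]<.42)
    m=box&(P[...,2]>.036)&(P[...,2]<.046); q=P[m][:,:2]; print(n,m.sum(),q.mean(0),cv2.minAreaRect((q*1000).astype(np.float32)))
go(.4425,.3725,.226,-162)"
```

```text
top0 237 [0.43959893 0.37274231] ((435.51953125, 370.2046203613281), (65.63082885742188, 32.796485900878906), 17.906843185424805)
scene0 135 [0.44178099 0.36959073] ((440.1319274902344, 372.0304260253906), (63.56764602661133, 39.06653594970703), 11.946877479553223)
after-twist shift mm [-5.85e+01  6.48e+02  4.00e-01]
t 27.35 tcp [ 0.5871 -0.2619  0.2264] rot [-180.     0.  -100.2] j [ -7.  18.  -4.  -0. -69.  -3.] w 0.0877
shift mm [-598.9  254.4    0.6] twist 61.8 rows@50 13.0
```

Emit:
step_arm([
  [[-20,8,0],0],
  [[-45,19,0],0],
  [[-50,21,0],0],
  [[-50,21,0],0],
  [[-50,21,0],0],
  [[-50,21,0],0],
  [[-50,21,0],0],
  [[-50,21,0],0],
  [[-50,21,0],0],
  [[-50,21,0],0],
  [[-50,21,0],0],
  [[-45,19,0],0],
  [[-25,12,0],0],
  [[-14,7,0],10.3],
  [[0,0,0],10.3],
  [[0,0,0],10.3],
  [[0,0,0],10.3],
  [[0,0,0],10.3],
  [[0,0,0],10.3],
  [[0,0,0],0],
])

```text
time_s: 29.85
tcp_pos: [0.4422, 0.3722, 0.2254]
eef_rot: [-179.9, -0.1, -161.9]
contact_force: [0.3, 0.0, -0.5]
gripper_width: 0.088
```

```bash
python3 -c "
from h import *
c=cap('wrist','w16'); np.savez('w16.npz',**c)
comps(c,.036,.046,(.38,.52,.3,.45),10)
comps(c,.012,.07,(.38,.52,.3,.45),10)
go(.4425,.3725,.012,-162)
"
```

```text
px [308 173  15   3  16] z med 0.0420 max 0.0453 mean [0.4044 0.3602] rect [404.8 359.9] [ 1.2 12.9] 24.2
px [ 303  191   34   54 1344] z med 0.0429 max 0.0447 mean [0.4406 0.3764] rect [443.5 377.6] [51.2 28. ] 25.0
px [ 298  173   39   72 1841] z med 0.0434 max 0.0519 mean [0.4332 0.373 ] rect [435.9 372.6] [68.8 33.7] 21.0
after-twist shift mm [-2.000e-01  2.000e-01  2.136e+02]
t 29.9 tcp [0.4424 0.3723 0.2256] rot [-1.800e+02 -1.000e-01 -1.617e+02] j [  59.   12.  -12.   -0.  -67. -131.] w 0.0876
shift mm [ -0.4   0.4 213.6] twist 0.3 rows@50 4.3
```

View pics/w16.png

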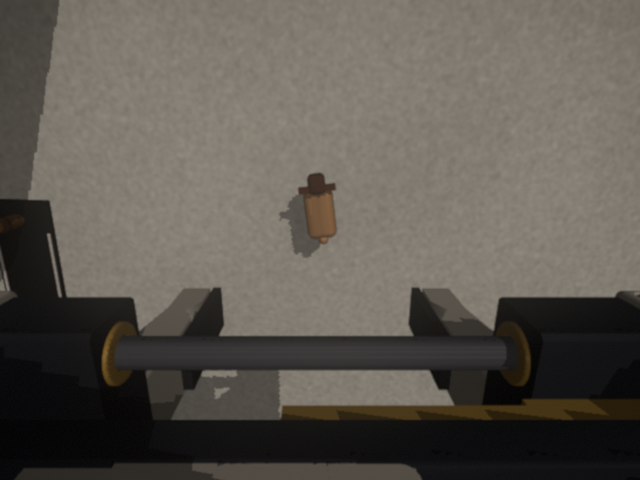

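Emit:
step_arm([
  [[0,0,0],-7],
  [[-1.9,2.6,40],0],
  [[0,0,50],0],
  [[0,0,50],0],
  [[0,0,45],0],
  [[0,0,20],0],
  [[0,0,8],0],
  [[0,0,0],0],
])

```text
time_s: 30.9
tcp_pos: [0.4437, 0.3756, 0.0133]
eef_rot: [-180.0, -0.0, -154.9]
contact_force: [0.2, 0.3, 0.9]
gripper_width: 0.0875
```

Emit:
step_arm([
  [[0,0,0],0],
  [[0,0,0],0],
  [[0,0,0],0],
  [[0,0,0],0],
  [[0,0,0],0],
  [[0,0,0],0],
  [[0,0,0],0],
], gripper=1, grip_force=15)

```text
time_s: 31.78
tcp_pos: [0.4438, 0.3755, 0.0133]
eef_rot: [-180.0, -0.0, -155.0]
contact_force: [0.3, -0.5, 0.4]
gripper_width: 0.0273
```

```bash
python3 -c "
from h import *
c=cap('wrist','w17'); np.savez('w17.npz',**c)
s=intool(c,-36,-24,45,13)
go(.6225,-.0635,.15,-100.2)
"
```

```text
n 4770 x [-23.5  42.6] y [-12.8  12.9] z -29.9
after-twist shift mm [ 400.5 -253.6 -136.7]
t 31.82 tcp [0.4438 0.3755 0.0133] rot [ 180.   -0. -155.] j [  60.   25.  -25.   -0.  -40. -124.] w 0.028
shift mm [  23.9 -473.4 -136.7] twist -54.8 rows@50 9.9
```

View pics/w17.png

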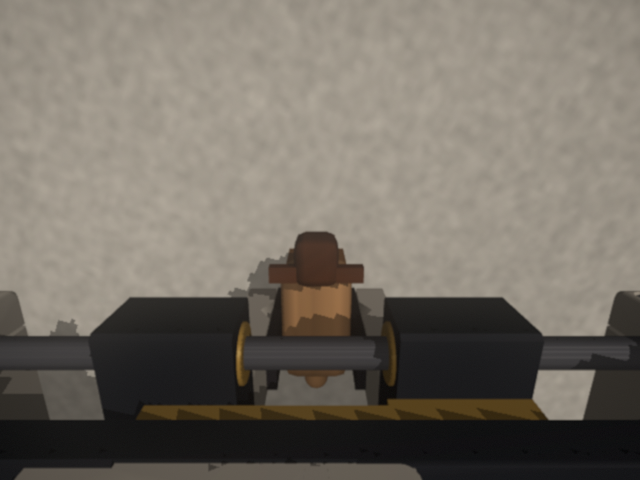

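```bash
python3 -c "
from h import *
for n in ['top0','scene0']:
    c=dict(np.load(n+'.npz')); P=c['P']
    m=(P[...,0]>.66)&(P[...,0]<.9)&(P[...,1]>-.2)&(P[...,1]<0.02)&(P[...,2]<.25)
    for a,b in [(.05,.09),(.09,.12),(.12,.2)]:
        q=P[m&(P[...,2]>a)&(P[...,2]<b)]; print(n,a,len(q),q.min(0),q.max(0))
"
```

```text
top0 0.05 345 [ 0.74544226 -0.13350225  0.05027743] [ 0.8252329  -0.05860932  0.08999437]
top0 0.09 207 [ 0.7452104  -0.13495705  0.0900059 ] [ 0.8243513  -0.0584471   0.11980104]
top0 0.12 95 [ 0.75165858 -0.12775517  0.12086981] [ 0.81165327 -0.06647561  0.16765404]
scene0 0.05 1027 [ 0.74921168 -0.13791589  0.050008  ] [ 0.82575198 -0.05816881  0.08999054]
scene0 0.09 499 [ 0.74724401 -0.13784961  0.09008096] [ 0.82638229 -0.057189    0.11999291]
scene0 0.12 282 [ 0.7531951  -0.12869308  0.1200677 ] [ 0.81493906 -0.0627173   0.16714039]
```

Emit:
step_arm([
  [[0,0,-20],0],
  [[0,0,-45],0],
  [[0,0,-55],0],
  [[0,0,-45],0],
  [[0,0,-10],-8],
  [[0,0,0],-10.4],
  [[0,0,0],-10.4],
  [[0,0,0],-10.4],
  [[0,0,0],-10.4],
  [[0,0,0],-5.2],
  [[0,0,0],0],
])

```text
time_s: 33.2
tcp_pos: [0.4437, 0.3754, 0.1881]
eef_rot: [180.0, -0.0, -100.2]
contact_force: [-0.7, 0.1, -0.9]
gripper_width: 0.0281
```

```bash
python3 -c "
from h import *
go(.623,-.0635,.19,-100.2)"
```

```text
after-twist shift mm [ 400.2 -254.2   -1.9]
t 33.2 tcp [0.4437 0.3754 0.1881] rot [ 180.    -0.  -100.2] j [ 60.  13. -15.  -0. -62. -70.] w 0.0281
shift mm [ 400.2 -254.3   -1.8] twist -0.0 rows@50 9.5
```

Emit:
step_arm([
  [[20,-13,0],0],
  [[42,-27,0],0],
  [[42,-27,0],0],
  [[42,-27,0],0],
  [[42,-27,0],0],
  [[42,-27,0],0],
  [[42,-27,0],0],
  [[42,-27,0],0],
  [[42,-26,0],0],
  [[30,-17,0],0],
  [[14,-9,0],0],
  [[0,0,0],0],
  [[0,0,0],0],
])

```text
time_s: 34.83
tcp_pos: [0.6229, -0.0625, 0.1883]
eef_rot: [180.0, 0.0, -100.2]
contact_force: [-0.1, -0.2, 0.7]
gripper_width: 0.0278
```

```bash
python3 -c "
from h import *
c=cap('wrist','w18'); np.savez('w18.npz',**c)
go(.623,-.0635,.06,-100.2)
"
```

```text
after-twist shift mm [  1.2  -0.3 128.4]
t 34.88 tcp [ 0.6229 -0.0622  0.1884] rot [ 180.     0.  -100.1] j [ 12.  17.  -9.  -0. -64. -22.] w 0.0282
shift mm [  1.2  -0.3 128.4] twist 0.1 rows@50 2.6
```

View pics/w18.png

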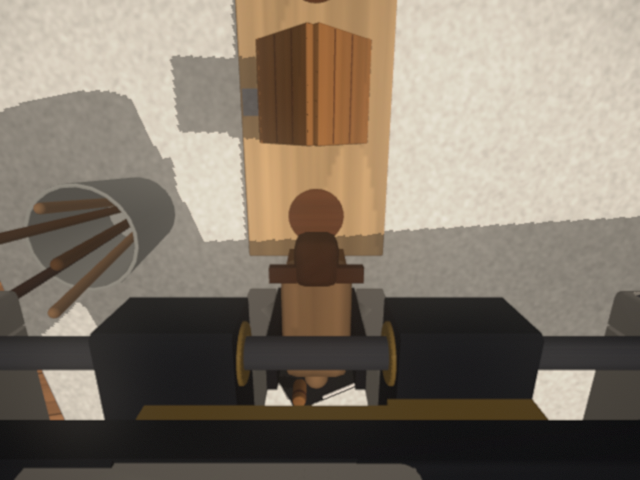

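```bash
python3 -c "
from h import *
c=dict(np.load('w18.npz'))
s=r.get_state(); Rm=R.from_euler('xyz',s['eef_rot'],degrees=True).as_matrix()
print(((ray(c,316,189,.006)-s['tcp_pos'])@Rm*1000).round(1),'edge -> centre x-26')
for v in (213,216): print(((ray(c,316,v,.006)-s['tcp_pos'])@Rm*1000).round(1))
intool(c,-36,-24,45,13)
"
```

```text
[ 25.1   0.7 182.4] edge -> centre x-26
[  2.5   0.7 182.4]
[ -0.4   0.6 182.4]
n 4803 x [-24.   42.1] y [-12.9  12.8] z -29.8
```

Emit:
step_arm([
  [[0,0,30],0],
  [[0,0,45],0],
  [[0,0,45],0],
  [[0,0,28],0],
  [[0,0,13],0],
  [[0,0,4],0],
  [[0,0,0],0],
])

```text
time_s: 35.75
tcp_pos: [0.6239, -0.0627, 0.0243]
eef_rot: [-179.9, 0.0, -100.1]
contact_force: [-0.5, -0.4, 0.1]
gripper_width: 0.0275
```

Emit:
step_arm([
  [[0,0,2],0],
  [[0,0,0],0],
])

```text
time_s: 36.0
tcp_pos: [0.6236, -0.063, 0.022]
eef_rot: [-179.9, 0.0, -100.2]
contact_force: [-0.6, -0.1, -0.3]
gripper_width: 0.0278
```

Emit:
step_arm([
  [[0,0,2],0],
  [[0,0,0],0],
])

```text
time_s: 36.25
tcp_pos: [0.6232, -0.063, 0.0193]
eef_rot: [-180.0, 0.0, -100.2]
contact_force: [0.9, -0.1, -0.7]
gripper_width: 0.028
```

Emit:
step_arm([
  [[0,0,1],0],
  [[0,0,0],0],
])

```text
time_s: 36.5
tcp_pos: [0.6233, -0.0631, 0.0193]
eef_rot: [-180.0, -0.0, -100.1]
contact_force: [-3.0, 0.2, 7.5]
gripper_width: 0.0278
```

```bash
python3 -c "
from h import *
c=cap('wrist','w19'); np.savez('w19.npz',**c)
"
```

```text
(no output)
```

View pics/w19.png

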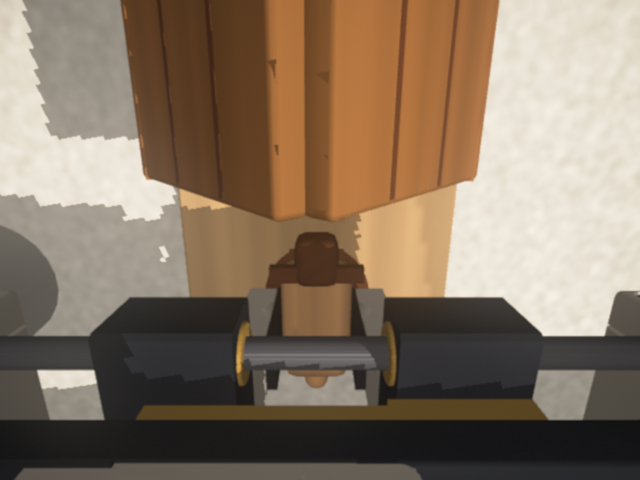

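Emit:
step_arm([
  [[0,0,-1],0],
  [[0,0,0],0],
  [[0,0,0],0],
  [[0,0,0],0],
  [[0,0,0],0],
], gripper=0)

```text
time_s: 37.17
tcp_pos: [0.6232, -0.063, 0.0192]
eef_rot: [180.0, -0.0, -100.2]
contact_force: [-0.1, 0.3, 0.1]
gripper_width: 0.0725
```

Emit:
step_arm([
  [[0,0,-15],0],
  [[0,0,-45],0],
  [[0,0,-55],0],
  [[0,0,-55],0],
  [[0,0,-25],0],
  [[0,0,0],0],
])

```text
time_s: 37.92
tcp_pos: [0.6245, -0.063, 0.2185]
eef_rot: [-179.7, 0.1, -100.1]
contact_force: [-0.3, -0.5, -1.1]
gripper_width: 0.0876
```

```bash
python3 -c "
from h import *
c=cap('wrist','w20'); np.savez('w20.npz',**c)
comps(c,.034,.047,(.55,.7,-.15,.0),10)
go(.447,-.39,.226,-100.2)
c=cap('scene','s20'); np.savez('s20.npz',**c)
cv2.imwrite('pics/s20z.png',cv2.resize(c['im'][220:340,200:350,::-1],None,fx=5,fy=5,interpolation=cv2.INTER_CUBIC))
"
```

```text
px [314 171  10   1  10] z med 0.0442 max 0.0460 mean [ 0.6154 -0.1038] rect [ 615.4 -103.8] [0.2 8. ] 79.1
px [303 192   4  43  77] z med 0.0453 max 0.0469 mean [ 0.6352 -0.07  ] rect [634.7 -68.5] [39.5  3.1] 79.6
px [330 192   4  46  80] z med 0.0454 max 0.0470 mean [ 0.6099 -0.0622] rect [610.6 -62.6] [42.7  2.9] 80.4
px [313 239   7   7  13] z med 0.0461 max 0.0469 mean [ 0.6301 -0.0398] rect [629.9 -39.3] [2.6 8. ] 27.5
after-twist shift mm [353.2 115.8  -9.7]
t 37.98 tcp [ 0.6236 -0.0629  0.2163] rot [-1.798e+02  1.000e-01 -1.002e+02] j [ 12.  16.  -7.  -0. -67. -22.] w 0.0875
shift mm [353.1 116.1 -10.4] twist 0.0 rows@50 7.4
```

View pics/w20.png

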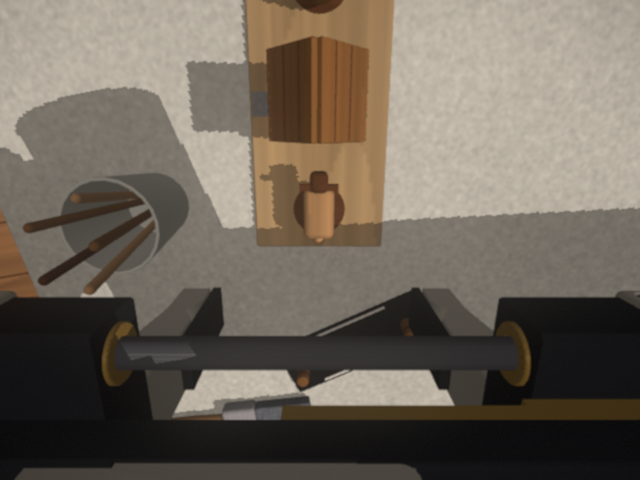

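View pics/s20z.png

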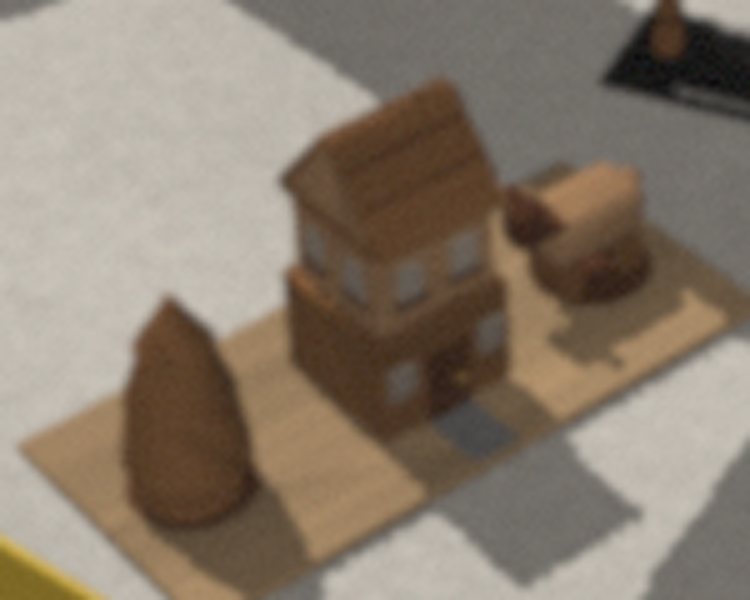

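Emit:
step_arm([
  [[20,6,-2],0],
  [[45,15,-2],0],
  [[45,15,-2],0],
  [[45,15,-2],0],
  [[45,15,0],0],
  [[45,15,0],0],
  [[45,15,0],0],
  [[40,13,0],0],
  [[20,6,0],6],
  [[3,1,0],6],
  [[0,0,0],0],
  [[0,0,0],0],
])

```text
time_s: 39.52
tcp_pos: [0.446, -0.3898, 0.2219]
eef_rot: [179.9, 0.0, -112.0]
contact_force: [0.2, 0.1, 0.0]
gripper_width: 0.0878
```

```bash
python3 -c "
from h import *
c=cap('wrist','w21'); np.savez('w21.npz',**c)
comps(c,.036,.047,(.37,.52,-.47,-.3),10)
comps(c,.012,.047,(.37,.52,-.47,-.3),10)
go(.447,-.389,.226,-112.5)
c=cap('top','t21'); np.savez('t21.npz',**c)
comps(c,.1,.15,(.5,.7,-.22,-.1),10)
comps(c,.04,.062,(.5,.7,-.22,-.1),10)
"
```

```text
px [ 299  192   35   40 1361] z med 0.0413 max 0.0430 mean [ 0.4438 -0.3933] rect [ 443.9 -392.6] [37.5 32.2] 67.5
px [ 296  177   41   73 2667] z med 0.0384 max 0.0427 mean [ 0.445  -0.3904] rect [ 446.5 -386.8] [72.5 39.9] 67.4
after-twist shift mm [-0.9 -0.4 -3.9]
t 39.58 tcp [ 0.4463 -0.3897  0.2221] rot [ 180.    0. -112.] j [-22.  13. -10.  -0. -67.   0.] w 0.0876
shift mm [-0.9 -0.4 -3.9] twist 0.5 rows@50 0.1
px [362 220  32  36 854] z med 0.1205 max 0.1379 mean [ 0.6041 -0.1613] rect [ 606.4 -162.2] [59.9 68.8] 79.9
px [360 225  28  33 110] z med 0.0537 max 0.0587 mean [ 0.5908 -0.1468] rect [ 592.1 -145.4] [87.2 44.3] 35.4
px [349 233   2   7  13] z med 0.0545 max 0.0595 mean [ 0.6154 -0.1029] rect [ 615.  -102.9] [13.2  2.9] 2.3
```

View pics/w21.png

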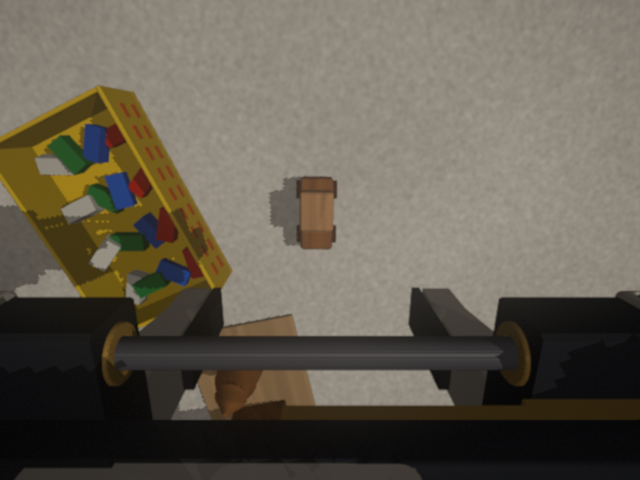

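Emit:
step_arm([
  [[-1.2,0.5,40],0.4],
  [[0,0,50],0],
  [[0,0,50],0],
  [[0,0,45],0],
  [[0,0,18],0],
  [[0,0,7],0],
  [[0,0,0],0],
])

```text
time_s: 40.5
tcp_pos: [0.4468, -0.3885, 0.0125]
eef_rot: [180.0, -0.0, -112.5]
contact_force: [-0.2, -0.5, 0.5]
gripper_width: 0.0877
```

Emit:
step_arm([
  [[0,0,0],0],
  [[0,0,0],0],
  [[0,0,0],0],
  [[0,0,0],0],
  [[0,0,0],0],
  [[0,0,0],0],
  [[0,0,0],0],
], gripper=1, grip_force=15)

```text
time_s: 41.38
tcp_pos: [0.4465, -0.3886, 0.0123]
eef_rot: [180.0, -0.0, -112.6]
contact_force: [-0.8, 0.1, -0.4]
gripper_width: 0.0319
```

Emit:
step_arm([
  [[0,0,-20],0],
  [[0,0,-45],0],
  [[0,0,-55],0],
  [[0,0,-50],0],
  [[0,0,-20],0],
  [[0,0,0],0],
])

```text
time_s: 42.12
tcp_pos: [0.4472, -0.3889, 0.2042]
eef_rot: [-179.8, -0.0, -112.6]
contact_force: [0.5, -0.7, -0.9]
gripper_width: 0.0315
```

```bash
python3 -c "
from h import *
c=cap('wrist','w22'); np.savez('w22.npz',**c)
intool(c,-30,-22,45,14); intool(c,-30,0,45,22)
go(.611,.097,.2,-163.7)
"
```

```text
n 1006 x [ 0.4 24.2] y [-13.8  13.9] z -28.6
n 6649 x [-36.  35.] y [-21.6  21.5] z -14.9
after-twist shift mm [-294.1  419.7    2.4]
t 42.17 tcp [ 0.4465 -0.3884  0.2024] rot [-179.9    0.  -112.6] j [-22.  14. -12.  -0. -64.  -0.] w 0.032
shift mm [-511.4   34.4    2.6] twist 51.1 rows@50 10.3
```

View pics/w22.png

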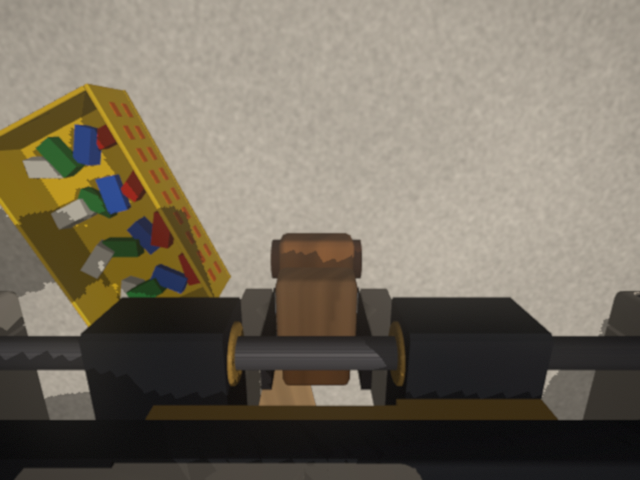

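Emit:
step_arm([
  [[-20,1,0],0],
  [[-45,3,0],0],
  [[-48,3,0],0],
  [[-48,3,0],0],
  [[-48,3,0],0],
  [[-48,3,0],0],
  [[-48,4,0],0],
  [[-48,4,0],0],
  [[-48,4,0],0],
  [[-45,3,0],0],
  [[-40,2,0],0],
  [[-20,1,0],5],
  [[-5,0,0],10],
  [[0,0,0],10],
  [[0,0,0],10],
  [[0,0,0],10],
  [[0,0,0],6.1],
  [[0,0,0],0],
  [[0,0,0],0],
])

```text
time_s: 44.55
tcp_pos: [0.6111, 0.0966, 0.2015]
eef_rot: [-180.0, -0.1, -163.5]
contact_force: [0.0, -0.1, -0.8]
gripper_width: 0.0321
```

```bash
python3 -c "
from h import *
c=cap('wrist','w23'); np.savez('w23.npz',**c)
comps(c,.022,.05,(.5,.72,.03,.16),10)
go(.611,.097,.06,-163.7)
"
```

```text
px [310 140  17  17 222] z med 0.0359 max 0.0375 mean [0.5496 0.0816] rect [549.7  81.7] [13.6 13.1] 62.2
after-twist shift mm [  0.    0.6 141.7]
t 44.6 tcp [0.6112 0.0965 0.2017] rot [-1.800e+02 -1.000e-01 -1.635e+02] j [  27.   16.   -9.   -0.  -65. -101.] w 0.0319
shift mm [-1.000e-01  6.000e-01  1.417e+02] twist 0.2 rows@50 2.8
```

View pics/w23.png

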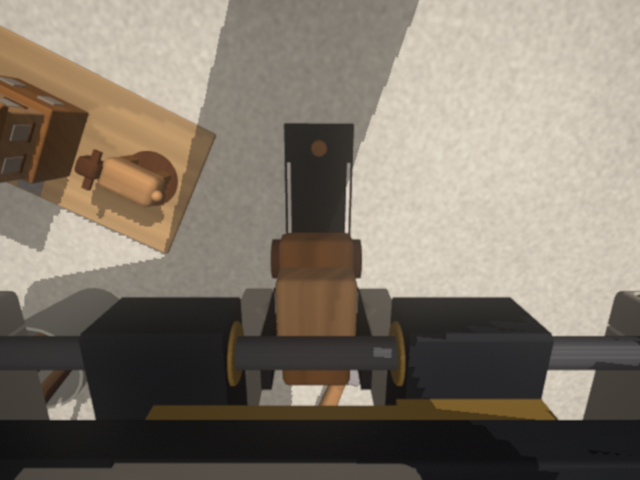

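Emit:
step_arm([
  [[0,2,30],0.1],
  [[0,0,45],0],
  [[0,0,45],0],
  [[0,0,20],0],
  [[0,0,0],0],
])

```text
time_s: 45.22
tcp_pos: [0.6097, 0.0976, 0.0605]
eef_rot: [-180.0, -0.2, -163.7]
contact_force: [-1.0, -0.5, -0.0]
gripper_width: 0.0321
```

```bash
python3 -c "
from h import *
c=cap('wrist','w24'); np.savez('w24.npz',**c)
comps(c,.022,.047,(.52,.57,.05,.11),10)
s=r.get_state(); Rm=R.from_euler('xyz',s['eef_rot'],degrees=True).as_matrix()
Q=(c['P']-s['tcp_pos'])@Rm*1000; m=(c['P'][...,2]>.03)&(c['P'][...,2]<.04)&(Q[...,0]>45)&(abs(Q[...,1])<20); print(m.sum(),Q[m].min(0),Q[m].max(0),Q[m].mean(0))
go(.611,.097,.0173,-163.7)
"
```

```text
px [303 151  29  30 665] z med 0.0360 max 0.0375 mean [0.5494 0.0815] rect [549.7  81.7] [13.9 13.7] 62.5
630 [56.31820342 -5.55514949 23.88912367] [70.05751835  8.51029056 32.05502221] [63.43991816  1.46928208 26.34630377]
after-twist shift mm [ 0.2 -1.  44.8]
t 45.27 tcp [0.6109 0.098  0.0621] rot [-1.800e+02 -1.000e-01 -1.637e+02] j [  27.   24.  -18.    0.  -48. -101.] w 0.0321
shift mm [ 0.1 -1.  44.8] twist -0.0 rows@50 0.9
```

View pics/w24.png

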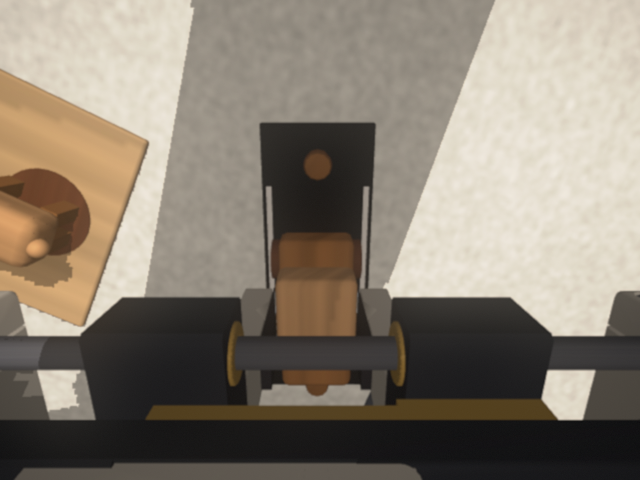

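Emit:
step_arm([
  [[0,0.5,20],0],
  [[0,0,15],0],
  [[0,0,5],0],
  [[0,0,2],0],
  [[0,0,0],0],
])

```text
time_s: 45.9
tcp_pos: [0.6112, 0.0987, 0.0208]
eef_rot: [180.0, 0.0, -163.8]
contact_force: [-0.4, -0.2, -0.8]
gripper_width: 0.0321
```

Emit:
step_arm([
  [[0,0,2],0],
  [[0,0,0],0],
])

```text
time_s: 46.15
tcp_pos: [0.6109, 0.0986, 0.0184]
eef_rot: [180.0, 0.0, -163.8]
contact_force: [0.5, -0.5, -0.0]
gripper_width: 0.0317
```

Emit:
step_arm([
  [[0,0,1],0],
  [[0,0,0],0],
])

```text
time_s: 46.4
tcp_pos: [0.6109, 0.0986, 0.0173]
eef_rot: [-180.0, 0.0, -163.8]
contact_force: [0.3, 0.5, 0.1]
gripper_width: 0.0319
```

Emit:
step_arm([
  [[0,0,1],0],
  [[0,0,0],0],
])

```text
time_s: 46.65
tcp_pos: [0.6109, 0.0986, 0.0172]
eef_rot: [-180.0, 0.0, -163.7]
contact_force: [-3.1, -0.6, 6.9]
gripper_width: 0.0315
```

Emit:
step_arm([
  [[0,0,-0.5],0],
  [[0,0,0],0],
  [[0,0,0],0],
  [[0,0,0],0],
  [[0,0,0],0],
], gripper=0)

```text
time_s: 47.28
tcp_pos: [0.6108, 0.0986, 0.0167]
eef_rot: [-180.0, -0.0, -163.8]
contact_force: [0.5, -0.4, 0.4]
gripper_width: 0.0763
```

Emit:
step_arm([
  [[0,0,-15],0],
  [[0,0,-45],0],
  [[0,0,-55],0],
  [[0,0,-55],0],
  [[0,0,-25],0],
  [[0,0,0],0],
])

```text
time_s: 48.02
tcp_pos: [0.612, 0.099, 0.2159]
eef_rot: [180.0, 0.3, -163.7]
contact_force: [-0.2, 0.0, -0.4]
gripper_width: 0.0878
```

```bash
python3 -c "
from h import *
c=cap('wrist','w25'); np.savez('w25.npz',**c)
comps(c,.022,.06,(.52,.72,.05,.15),10)
comps(c,.037,.06,(.52,.72,.05,.15),10)
"
```

```text
px [308 136  16  17 211] z med 0.0360 max 0.0379 mean [0.5496 0.0815] rect [549.9  81.8] [14.  13.5] 16.0
px [ 295  175   42   74 2716] z med 0.0445 max 0.0477 mean [0.6074 0.0984] rect [610.6  99.1] [71.  39.5] 15.9
px [309 267  14  18 198] z med 0.0354 max 0.0374 mean [0.6707 0.1168] rect [672.1 117.1] [13.2 12.8] 60.7
px [ 298  189   36   42 1483] z med 0.0462 max 0.0479 mean [0.6041 0.0975] rect [604.8  97.9] [37.3 32.2] 15.6
```

View pics/w25.png

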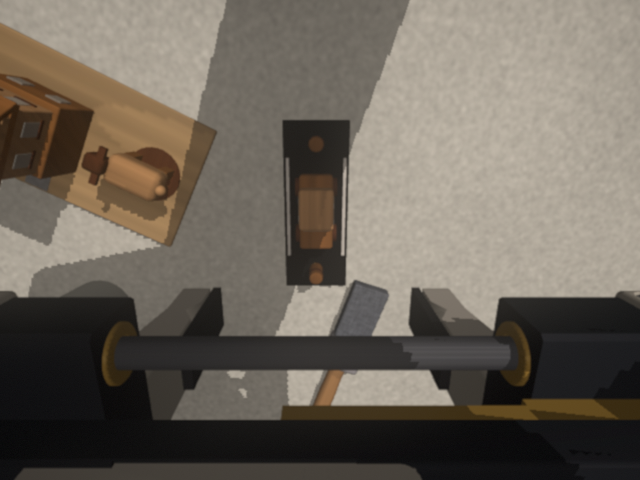

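```bash
python3 -c "
from h import *
c=dict(np.load('w20.npz'))
cv2.imwrite('pics/w20z.png',cv2.resize(c['im'][160:255,270:370,::-1],None,fx=6,fy=6,interpolation=cv2.INTER_CUBIC))
c=cap('top','t26'); np.savez('t26.npz',**c)
comps(c,.034,.06,(.57,.68,-.12,-.02),10)
comps(c,.04,.12,(.53,.64,-.32,-.22),10)
cv2.imwrite('pics/t26.png',c['im'][:,:,::-1])
"
```

```text
px [322 227  29  16 319] z med 0.0469 max 0.0572 mean [ 0.6204 -0.0729] rect [619.7 -71.9] [66.3 32.6] 83.4
px [409 240  21  19 309] z med 0.0751 max 0.0985 mean [ 0.5852 -0.2573] rect [ 588.  -261.2] [42.  42.7] 69.0
```

View pics/w20z.png

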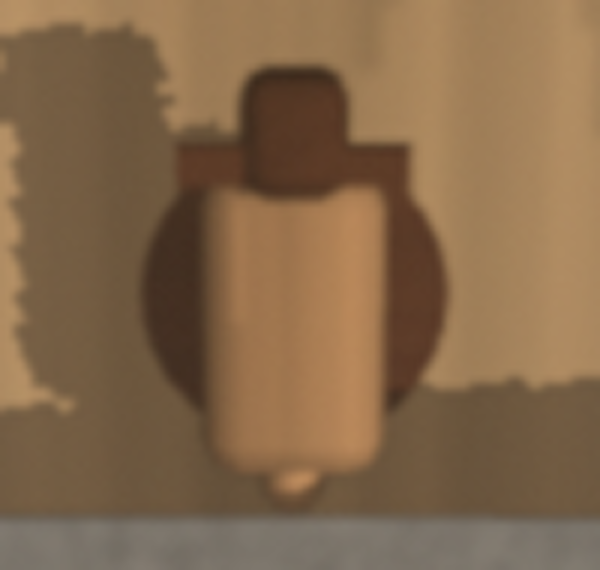

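View pics/t26.png

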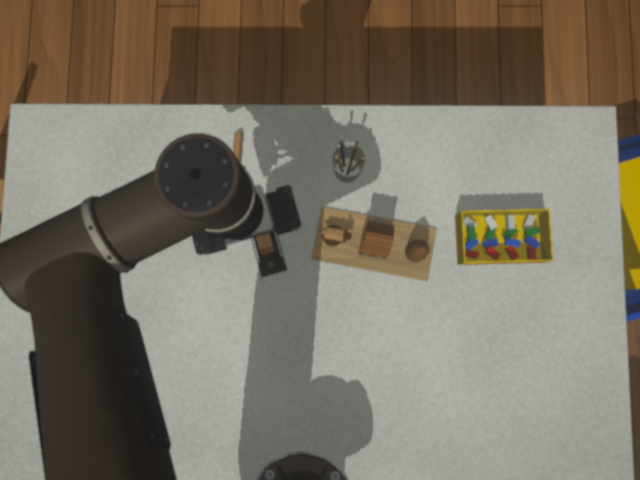

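```bash
python3 -c "
from h import *
c=dict(np.load('w20.npz'))
d=np.array([.177,.984,0]); a=ray(c,319,209.5,.006); b=ray(c,319,238.7,.044); b2=ray(c,319,190.8,.044)
print((b-a)@d*1000,'exp 24', (b2-a)@d*1000, 'exp -24', a,b)
"
```

```text
19.588375355312753 exp 24 -25.43046964332911 exp -24 [ 0.62235222 -0.06120777  0.006     ] [ 0.62588949 -0.04193716  0.044     ]
```

```bash
python3 -c "
from plant import close_job
print(close_job())"
```

```text
the job is handed in; nothing more can be done
None
```

The village is set up again and the job is handed in, at about 48 s of the 125 s. I placed the pieces in the order asked: storey, roof, fir, sheep, car. The gripper is open and the arm is holding clear above the parking strip. The highest wrist force I read was about 12 N.

What the last camera checks showed:

- **Storey and roof:** both sit square on the house, and the ridge is parallel to the door front to within about 0.5°. The storey reads about 1.5–2 mm towards the door side. The roof reads 1.7 mm forward in the top camera and about 2.5 mm in the wrist camera. I left both as they were.
- **Fir:** it stands upright on the left mark. The top and scene cameras put it within about 1 mm of the middle, while the wrist camera suggested 1.5–3 mm towards the board's end.
- **Sheep:** it is on its feet on the right mark with its head towards the house. The cameras disagree on how far it sits from the middle, towards the house: the top camera says about 1 mm and the wrist camera about 3 mm. I did not correct it.
- **Car:** it stands on its wheels within about 0.5 mm of midway between the posts. Its line is within about 0.2° of theirs.
- **Basket, pot and brush:** none was touched, and they look unmoved in the last top view, where the arm hides part of the brush.

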